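Charge the feed mill and set its grinding gap

ROBOT

A 7-joint arm with a two-finger parallel gripper is mounted at the origin on the work surface; the furniture and walls round the work are solid. World frame = base frame: x ahead of the robot, y to its left, z up, the work surface at z = 0. Lengths are in m, angles in rad, forces in N, time in s.
With the tool pointing down it reaches from about 0.35 to 0.9 m from the base axis. Payload 8.1 kg.
Tool frame: the origin (TCP) lies at the very end of the fingers, on their centre line; the grasp point (between the pads) lies 19 mm behind it; y points along the fingers, x is the direction in which the jaws open and shut, and the axes are right-handed (so a half turn about y gives the same grasp; the last joint's range is limited). The gripper opens to 85 mm and grips with 20 to 120 N. Pads are 22 mm wide; open, the fingers measure 114 mm over their backs; the gripper's body (76 mm by 85 mm) begins 54 mm behind the grasp point. The pads swing forward as they close: fully open they stand 13 mm farther back than shut.
Start: joints at [-1.255, 0.434, 0.025, 1.573, -0.012, 1.134, -0.075], TCP at [0.254, 0.571, 0.231] pointing down, gripper open.
Joint ranges: [-2.62, 2.62], [-0.44, 2.09], [-1.27, 1.32], [0.08, 2.57], [-1.32, 4.46], [0.12, 2], [-2.74, 2.74]. Speed limits (rad/s): [2.22, 2.22, 3.01, 3.01, 3.14, 3.14, 3.14].

INTERFACE

Orientations are given as a unit quaternion [w, x, y, z].
In Python, from workcell import state, read_camera, sign_off gives the robot as it stands.
- The arm moves only by the tool step_arm, never from a script. Its argument "commands" is a list of rows, each a list of 7 numbers: the opening, from 0 (shut) to 1 (fully open), then the shift along the tool's x, y, z in cm, then the turn, a rotation vector about the tool's x, y, z in rad. A call has 1 to 5 rows; each row is the pose to reach, as a shift and turn from the pose measured when the call began, along the tool's axes at that moment; what a row does not reach only later rows make up. A row lasts 1/10 s, in which the tool goes at most 50 mm and 8.59 degrees, less where a joint would pass 70% of its speed; a pose out of reach is approached as far as the arm can. A call with a gripper value outside its range is refused whole. The fingers move at their own pace and stop on an object; the grip force is fixed at half the most. Time passes only in rows, so rows that repeat a pose let the fingers close. It gives the time, the measured TCP pose, the force and the opening at its end, in the units of the state.
- state(): the state, without advancing time (a new reading comes with each control period).
- read_camera(name): name is "side" or "top"; returns a dict with "color" (384x512x3 uint8, red, green, blue), "fovy" (degrees; the focal length in pixels is half the picture's height over the tangent of half this angle, whatever the lens; pixels are square), "cx", "cy" (the principal point, pixels), "R" (3x3) and "t" (3): a world point X has camera coordinates R X + t. Camera axes: x right, y down, z forward; pixel columns grow to the right and rows downward; lengths in m; the calibration is good to about 2 mm. A picture is of the moment at which its call begins. There is no depth.
- sign_off(): hands the job in, once; it reports no verdict.
The state is a dict: "clock": time; "qpos": joint angles; "qvel": joint speeds; "effort": joint torques, N m; "position": TCP position; "orientation": TCP orientation; "force": force on the tool from outside, world axes, zero at the start; "ft_torque": the same for the moment, N m; "grip_width": opening from 0.0 (shut) to 1.0 (fully open).
Only numpy, scipy, OpenCV 4.12 (cv2) and the standard library are available. Lean on these libraries where they do the work, as an engineer would, in place of code of your own. Each camera call takes 0.05 s, during which the arm holds its last target.

TASK

Tip the feed pellets from the scoop into the mill's hopper, all six of them, and stand the empty scoop back flat on the bench. Then set the grinding gap: screw the thumbscrew on top of the grinding head clockwise until the plates seat, back it off a quarter turn, and finish still gripping it there so that it cannot turn while I nip up the lock nut. Don't disturb the other things on the bench.

Things in the scene. Friction and masses are not known exactly. Their poses are not given: they have to be found in the camera images.
- mill: the grey bench mill, fixed; base 150 x 280 mm, origin under its centre, z up, discharge chute and catch pan on its +y end. Hopper 85 mm to -y, grinding head with the thumbscrew 85 mm to +y. A bridge bar 26 mm wide, 142 mm long along x, spans the head; its top is 132 mm, its two post heads (58 mm either side of the screw along x) 138 mm above the worktop
- hopper_mouth (a point): centre of the round mouth of the mill's steel hopper, at rim height, 156 mm above the worktop; z up. The mouth is 134 mm across inside; the funnel is 84 mm deep, narrows to 58 mm and is closed below by the feed auger
- screw_grip (a point): centre of the thumbscrew's flat spade grip, on its vertical axis, about 174 mm above the worktop: an upright steel plate 34 mm long along this point's x, 10 mm thick along its y, 30 mm high (15 mm above and below). Below it a 20 mm collar, the loose lock nut, then the bridge bar, 42 mm below the point. z up; the frame turns with the screw
- thumbscrew (a joint): angle of the thumbscrew, rad: 0 = fully home, upper grinding plate seated on the lower (rigid stop); grows as it is backed off, anticlockwise seen from above (clockwise screws it down). 2 mm a turn; turning takes about 0.12 N m (a light grip of about 30 N does it) and it stays where left. Starts 1.9 to 3.4 open, can open to 6.28
- scoop_grip (a point): middle of the scoop's handle, 63 mm above the worktop as it stands: a straight black bar 20 mm square, 86 mm long, rising 24 degrees away from the trough. This point's x is level and points to the scoop's mouth, z up. The aluminium trough (110 long, 76 wide, back 44 high, sides falling to 12 at the open mouth) begins 50 mm ahead. 160 to 260 g
- scoop_lip (a point): middle of the front edge of the scoop's flat floor at its open mouth, 160 mm along +x and 59 mm below scoop_grip in the scoop's frame (same axes). The pellets lie loose on the floor and slide out once it is tipped mouth down beyond about 40 degrees
- pellet1_mid (a point): centre of feed pellet 1, a brown cylinder 14 mm in diameter and 26 mm long, 10 g, axis along its x; starts on the scoop's floor
- pellet2_mid (a point): centre of feed pellet 2, a brown cylinder 14 mm in diameter and 26 mm long, 10 g, axis along its x; starts on the scoop's floor
- pellet3_mid (a point): centre of feed pellet 3, a brown cylinder 14 mm in diameter and 26 mm long, 10 g, axis along its x; starts on the scoop's floor
- pellet4_mid (a point): centre of feed pellet 4, a brown cylinder 14 mm in diameter and 26 mm long, 10 g, axis along its x; starts on the scoop's floor
- pellet5_mid (a point): centre of feed pellet 5, a brown cylinder 14 mm in diameter and 26 mm long, 10 g, axis along its x; starts on the scoop's floor
- pellet6_mid (a point): centre of feed pellet 6, a brown cylinder 14 mm in diameter and 26 mm long, 10 g, axis along its x; starts on the scoop's floor
- petri: bystander: lidded petri dish, 68 mm wide, 14 mm high, standing loose on the worktop; origin under its centre
- beaker: bystander: empty glass beaker, 58 mm wide, 60 mm high, loose on the worktop; origin under its centre
- tape_roll: bystander: roll of tape, 68 mm wide, 19 mm high, loose on the worktop; origin under its centre

How it is judged:
By the outcome, as a careful person would: the job done as asked, in the order asked, and still so for the second after the job is handed in, while the arm keeps its last pose, push and grip.
It also fails if it takes over 72 s, if anything falls off the work surface, if the arm or the gripper's body presses on something with over 40 N, if the wrist force passes 120 N, or if a joint passes its speed limit or range.

## Working session

There is one attempt and no reset: what is moved stays moved. The work goes in short steps, Python scripts to look and compute and a tool call to move; the robot and the scene stay as the last step left them, time stands still between calls to the robot, and variables do not carry over. Pictures are saved under pics/ and viewed, and the job is handed in when it is done.

Besides the shell and the picture viewer there is one more tool, called after "Emit:" as name(argument=value, ...) on one line, values as JSON. step_arm: Moves the arm, as the interface text tells. Its arguments: {"type":"object","properties":{"commands":{"type":"array","items":{"type":"array","items":{"type":"number"}}}},"required":["commands"]}

```bash
mkdir -p pics; ls
python3 - <<'E'
from workcell import state, read_camera
import cv2
s=state()
for k in s: print(k,s[k])
for n in("side","top"):
    c=read_camera(n)
    cv2.imwrite(f"pics/{n}0.png",c["color"][:,:,::-1])
    print(n,c["fovy"],c["cx"],c["cy"],c["R"],c["t"])
E
```

```text
pics
clock 0.0
qpos [-1.25463164  0.43517731  0.02495771  1.57409356 -0.01159463  1.13401558
 -0.07509934]
qvel [-5.85031667e-04 -2.16816169e-04  1.13481257e-03 -3.00470978e-04
  1.16320595e-06 -1.40195760e-04  1.32517216e-03]
effort [ 2.45279971e-04 -6.70463777e+01  1.02481976e+00 -3.16231692e+01
  1.54097658e-02  1.21947419e-02 -2.34232465e-05]
position [0.25398388 0.57051    0.23055554]
orientation [-0.59267958  0.59335573  0.3847052  -0.38556685]
force [0.33860899 0.01452651 0.80205461]
ft_torque [-0.03006816 -0.0247606  -0.01943304]
grip_width 0.9986755769800323
side 43.00512374023366 260.70286176005783 199.03157939417855 [[-0.99274913 -0.11987053 -0.00895682]
 [-0.07053336  0.64123988 -0.76409192]
 [ 0.09733557 -0.75791984 -0.6450452 ]] [0.55790023 0.17547394 1.25188572]
top 45.33122155921432 255.08610436689906 195.8146433870363 [[-0.02961796 -0.99954457  0.00578129]
 [-0.98023541  0.02791298 -0.19585557]
 [ 0.195605   -0.01146787 -0.98061571]] [-0.09062781  0.57646535  1.33875417]
```

View pics/side0.png

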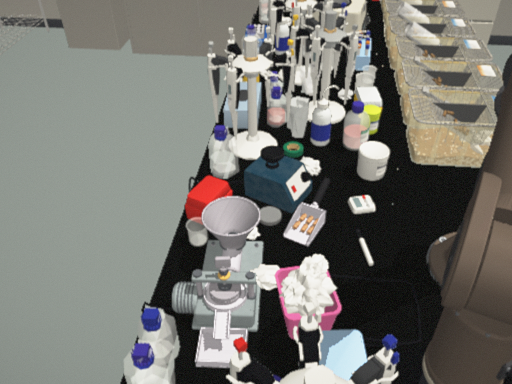

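View pics/top0.png

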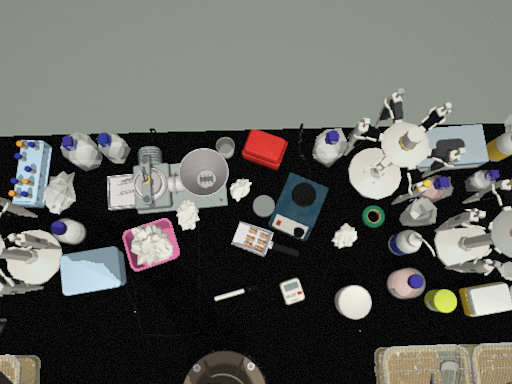

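```bash
cat > h.py <<'E'
import numpy as np, cv2
from workcell import state, read_camera
from scipy.spatial.transform import Rotation as Ro
def K(c):
    H,W=c["color"].shape[:2]; f=H/2/np.tan(np.radians(c["fovy"])/2); return f
def proj(c,X):
    p=np.asarray(c["R"])@np.asarray(X,float)+c["t"]; f=K(c); return np.array([c["cx"]+f*p[0]/p[2],c["cy"]+f*p[1]/p[2]])
def ray(c,u,v):
    f=K(c);R=np.asarray(c["R"]);d=R.T@np.array([(u-c["cx"])/f,(v-c["cy"])/f,1]);o=-R.T@np.asarray(c["t"]);return o,d/np.linalg.norm(d)
def onz(c,u,v,z):
    o,d=ray(c,u,v);return o+d*(z-o[2])/d[2]
def two(a,ua,b,ub):
    o1,d1=ray(a,*ua);o2,d2=ray(b,*ub)
    s=np.linalg.lstsq(np.c_[d1,-d2],o2-o1,rcond=None)[0]
    p,q=o1+s[0]*d1,o2+s[1]*d2;return (p+q)/2,np.linalg.norm(p-q)
def crop(c,name,u0,v0,u1,v1,k):
    im=c["color"][v0:v1,u0:u1,::-1]
    cv2.imwrite("pics/"+name,cv2.resize(im,None,fx=k,fy=k,interpolation=cv2.INTER_CUBIC))
E
python3 - <<'E'
from h import *
s=read_camera("side");t=read_camera("top")
p=state()["position"]
print(proj(s,p),proj(t,p),proj(t,[0,0,0]))
crop(t,"t1.png",100,110,310,280,3.8) if 0 else crop(t,"t1.png",100,120,310,270,3)
crop(s,"s1.png",160,180,350,380,3)
q=state()["orientation"];print(Ro.from_quat([*q[1:],q[0]]).as_matrix())
E
```

```text
[425.58840932 442.38620183] [-10.39370312 314.43772455] [223.96197506 393.7889998 ]
[[ 4.06683951e-01 -3.07259840e-04 -9.13568864e-01]
 [ 9.13568384e-01 -9.42538806e-04  4.06684054e-01]
 [-9.86031784e-04 -9.99999509e-01 -1.02612530e-04]]
```

View pics/t1.png

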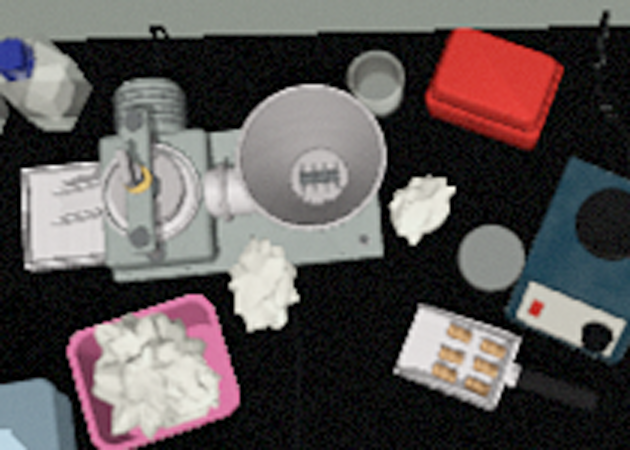

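View pics/s1.png

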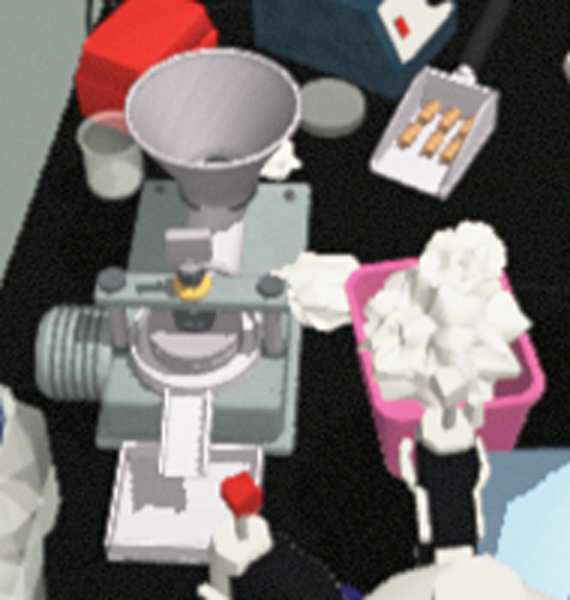

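Run:
```python
from h import *
s=read_camera("side");t=read_camera("top")
crop(t,"t2.png",128,140,178,210,8)
crop(t,"t3.png",225,215,305,262,9)
crop(s,"s2.png",185,245,265,305,9)
crop(s,"s3.png",275,170,340,255,7)
h=onz(t,204,172.3,.156);print("hop",h, proj(s,h))
A=onz(t,100+134/3,120+122/3,.138);B=onz(t,100+138/3,120+237/3,.138);print(A,B,(A+B)/2,np.linalg.norm(A-B))
```

```text
hop [0.62621269 0.03706267 0.156     ] [232.05224968 213.79597737]
[0.67039846 0.21034529 0.138     ] [0.55708224 0.20459222 0.138     ] [0.61374035 0.20746876 0.138     ] 0.11346216913928167
```

View pics/t2.png

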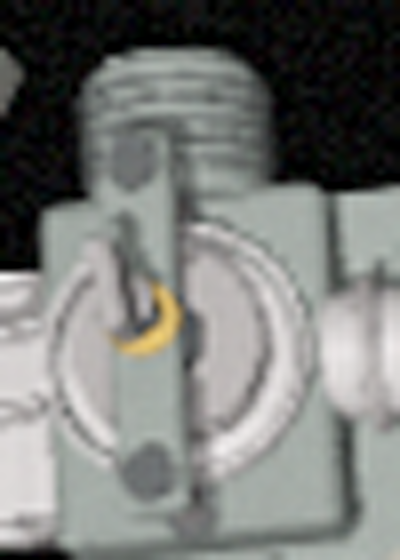

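View pics/t3.png

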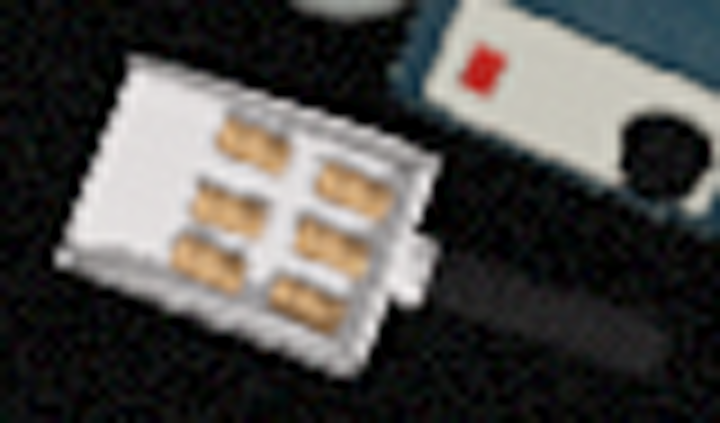

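View pics/s2.png

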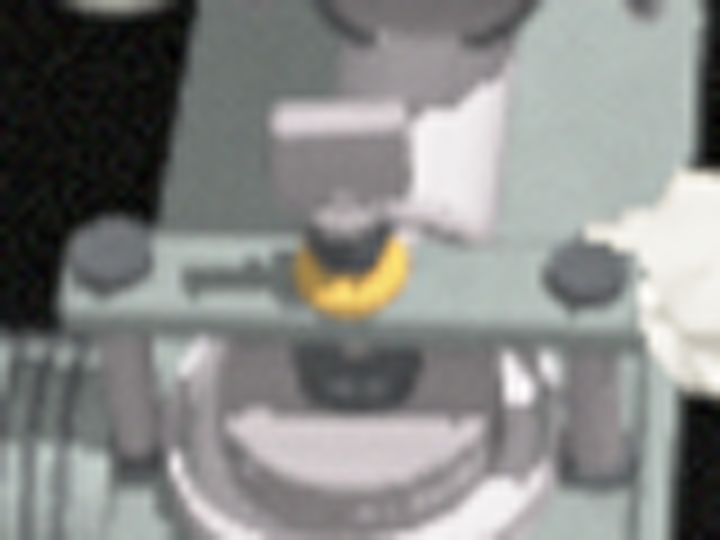

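View pics/s3.png

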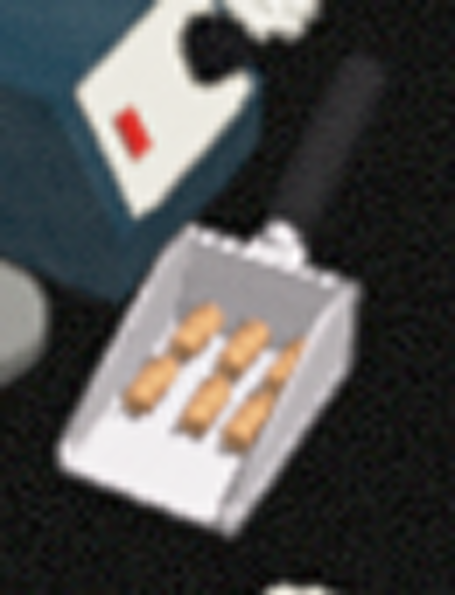

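Run:
```python
from h import *
s=read_camera("side");t=read_camera("top")
S2=lambda u,v:(185+u/9,245+v/9); T2=lambda u,v:(128+u/8,140+v/8)
T3=lambda u,v:(225+u/9,215+v/9); S3=lambda u,v:(275+u/7,170+v/7)
a=onz(s,*S2(272,118),.189);b=onz(s,*S2(408,115),.189);print("grip side",a,b,(a+b)/2,np.degrees(np.arctan2(*(b-a)[1::-1])),np.linalg.norm(a-b))
a=onz(t,*T2(103,245),.189);b=onz(t,*T2(124,325),.189);print("grip top",a,b,(a+b)/2,np.degrees(np.arctan2(*(b-a)[1::-1])),np.linalg.norm(a-b))
for n,ct,cs in (("mA",T3(135,60),S3(62,462)),("mB",T3(62,258),S3(232,530)),("bA",T3(438,160),S3(188,230)),("bB",T3(350,375),S3(358,288)),("hs",T3(440,265),S3(300,220)),("he",T3(660,350),S3(370,72))):
    p,e=two(t,ct,s,cs);print(n,p.round(4),round(e,4))
a,b=S2(112,250),S2(588,268)
A=onz(s,*a,.138);B=onz(s,*b,.138);print(A,B,(A+B)/2)
# hopper ellipse from top bright? project check
h=np.array([.626,.037,.156])
for c,n in((s,"s4.png"),(t,"t4.png")):
    im=cv2.resize(c["color"][:,:,::-1],None,fx=4,fy=4,interpolation=cv2.INTER_CUBIC)
    P=np.array([proj(c,h+.067*np.array([np.cos(x),np.sin(x),0])) for x in np.linspace(0,6.28,60)])*4+2
    cv2.polylines(im,[P.astype(int)],True,(0,255,0),1)
    q=proj(c,h)*4; u,v=q.astype(int); cv2.imwrite("pics/"+n,im[v-200:v+200,u-200:u+200])
```

```text
grip side [0.63092058 0.21533383 0.189     ] [0.59937289 0.21083131 0.189     ] [0.61514673 0.21308257 0.189     ] -171.87754206990192 0.03186736509666303
grip top [0.6274537  0.20839281 0.189     ] [0.59878335 0.20062651 0.189     ] [0.61311852 0.20450966 0.189     ] -164.84329248541786 0.029703602598353838
mA [ 5.043e-01 -5.840e-02  4.000e-04] 0.0008
mB [ 0.4363 -0.0316 -0.0026] 0.0002
bA [ 0.462  -0.1605  0.0379] 0.0008
bB [ 0.3917 -0.1285  0.041 ] 0.0027
hs [ 0.4214 -0.1588  0.0496] 0.0078
he [ 0.3929 -0.2286  0.073 ] 0.0011
[0.67383033 0.21614102 0.138     ] [0.5582075  0.20884838 0.138     ] [0.61601891 0.2124947  0.138     ]
```

View pics/s4.png

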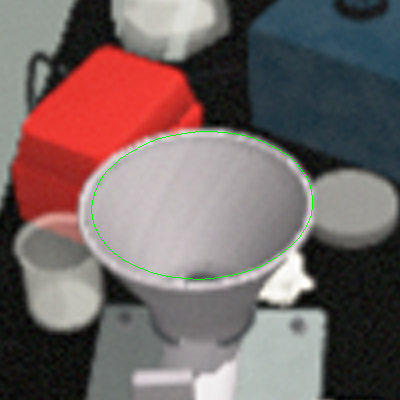

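View pics/t4.png

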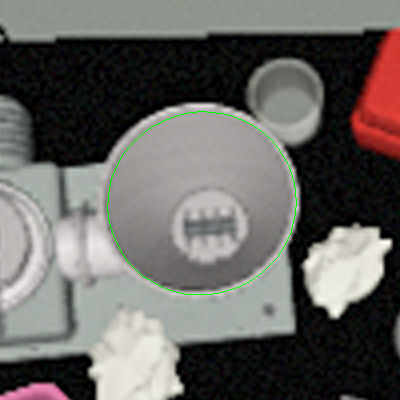

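Run:
```python
from h import *
s=read_camera("side");t=read_camera("top")
T3=lambda u,v:(225+u/9,215+v/9); S3=lambda u,v:(275+u/7,170+v/7)
T1=lambda u,v:(100+u/3,120+v/3); S1=lambda u,v:(160+u/3,180+v/3)
for n,ct,cs in (("p1",T3(430,100),S3(140,217)),("p2",T3(680,215),S3(252,75)),("petri",T1(491,258),S1(333,107)),("beakertop",T1(376,80),S1(110,132))):
    p,e=two(t,ct,s,cs);print(n,p.round(4),round(e,4))
print(proj(t,[.408,-.1925,.063]),proj(s,[.408,-.1925,.063]))
crop(t,"t5.png",220,150,360,260,5);crop(s,"s5.png",180,130,340,260,5)
```

```text
p1 [ 0.4817 -0.1582  0.0449] 0.001
p2 [ 0.4397 -0.2389  0.059 ] 0.0022
petri [ 0.5495 -0.1338  0.0043] 0.0026
beakertop [ 0.7339 -0.0196  0.0573] 0.0044
[285.55625366 249.54475897] [321.88822465 190.35104479]
```

View pics/t5.png

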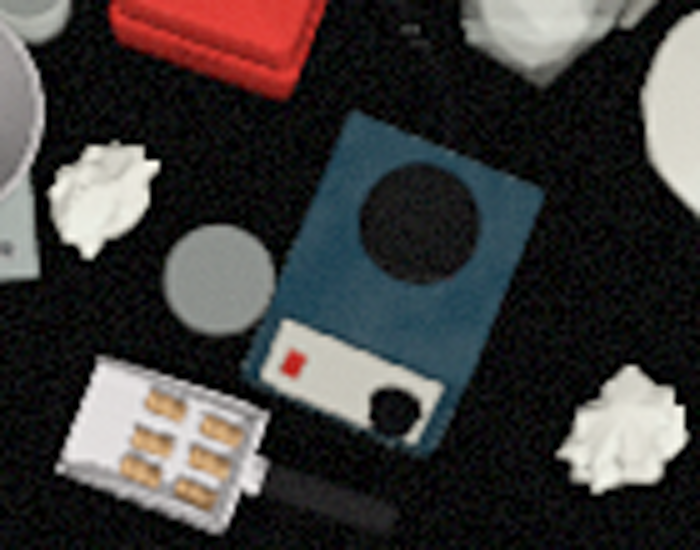

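View pics/s5.png

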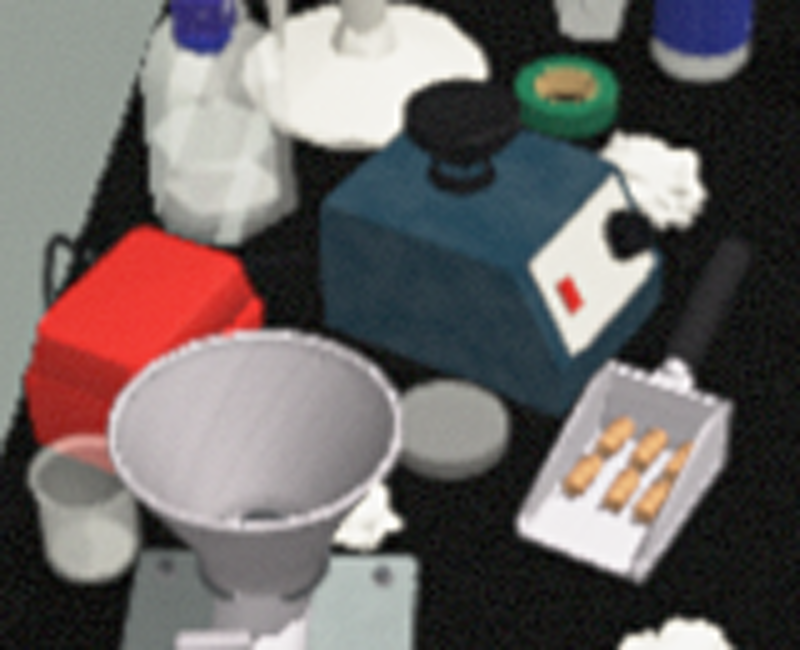

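```bash
cat >> h.py <<'E'
def Rcur(s):
    q=s["orientation"];return Ro.from_quat([*q[1:],q[0]]).as_matrix()
def rel(p,R,verbose=True):
    s=state();Rc=Rcur(s)
    d=Rc.T@(np.asarray(p)-s["position"])*100
    r=Ro.from_matrix(Rc.T@R).as_rotvec()
    print("shift",d.round(2),"rot",r.round(3),"deg",np.degrees(np.linalg.norm(r)).round(1),"q",np.round(s["qpos"],2),"t",round(s["clock"],2))
    return d,r
def Rtool(x,a):
    x=np.asarray(x,float);a=np.asarray(a,float);a/=np.linalg.norm(a);x=x-a*(x@a);x/=np.linalg.norm(x)
    return np.c_[x,a,np.cross(x,a)]
YAW=np.radians(67.2)
f=np.array([np.cos(YAW),np.sin(YAW),0]);sy=np.array([-np.sin(YAW),np.cos(YAW),0]);ez=np.array([0,0,1.])
def Rscoop(phi): # tilt forward deg
    p=np.radians(phi);return Rtool(-sy,np.sin(p)*f-np.cos(p)*ez)
E
python3 - <<'E'
from h import *
rel([.33,.42,.40],Rtool([np.cos(.35),np.sin(.35),0],[0,0,-1]))
rel([.37,-.05,.40],Rscoop(0))
E
```

```text
shift [-10.71 -16.87 -13.07] rot [ 0.     0.802 -0.   ] deg 45.9 q [-1.25  0.43  0.02  1.57 -0.01  1.13 -0.08] t 0.5
shift [-52.02 -16.87 -35.84] rot [ 0.    1.55 -0.  ] deg 88.8 q [-1.25  0.43  0.02  1.57 -0.01  1.13 -0.08] t 0.5
```

Emit:
step_arm(commands=[[0.5,0,-8,0,0,0,0],[0.5,-4,-12,-5,0,0.2,0],[0.5,-8,-16,-9,0,0.4,0],[0.5,-10.7,-16.9,-13,0,0.6,0],[0.5,-10.7,-16.9,-13,0,0.8,0]])

```text
clock: 1.0
position: [0.3263, 0.4257, 0.3977]
orientation: [0.681, -0.681, -0.191, 0.191]
force: [1.4, 0.6, 0.4]
grip_width: 0.5
```

Run:
```python
from h import *
rel([.38,-.0,.38],Rscoop(0))
```

```text
shift [-17.54   1.73 -39.16] rot [-0.001  0.944  0.   ] deg 54.1 q [-1.17  0.19  0.19  1.52 -0.04  1.44 -0.43] t 1.0
```

Emit:
step_arm(commands=[[0.5,-2,0,-4.5,0,0.12,0],[0.5,-4,0.5,-9,0,0.24,0],[0.5,-6,1,-13.5,0,0.36,0],[0.5,-8,1,-18,0,0.48,0],[0.5,-10,1,-22.5,0,0.6,0]])

```text
clock: 1.5
position: [0.3576, 0.1794, 0.3875]
orientation: [0.707, -0.706, 0.02, -0.021]
force: [0.7, 0.1, 1.1]
grip_width: 0.499
```

Run:
```python
from h import *
rel([.38,-.1,.3],Rscoop(0))
print(proj)
```

```text
shift [  3.86   8.7  -27.78] rot [-0.002  0.339  0.   ] deg 19.5 q [-0.99 -0.08  0.36  1.82  0.03  1.39 -0.69] t 1.5
<function proj at 0x7f572e3e74c0>
```

Emit:
step_arm(commands=[[0.5,1,1,-5,0,0.07,0],[0.5,2,2,-10,0,0.14,0],[0.5,3,3,-15,0,0.21,0],[0.5,3.8,4,-20,0,0.28,0],[0.5,3.9,5,-24,0,0.34,0]])

```text
clock: 2.0
position: [0.3827, -0.0638, 0.3374]
orientation: [0.694, -0.692, 0.14, -0.142]
force: [2.0, 0.5, 0.0]
grip_width: 0.503
```

Run:
```python
from h import *
lip=np.array([.470,-.045,0]);g=np.array([.408,-.1925,.063])
np.save("lip.npy",lip)
phi=30;R=Rscoop(phi);gp=g+f*.0073-ez*.003
tcp=gp+R[:,1]*.019
print(tcp)
rel(tcp-R[:,1]*.14,R)
rel(tcp-R[:,1]*.07,R)
```

```text
[ 0.41451026 -0.1770127   0.04354552]
shift [  7.36  17.22 -16.23] rot [ 0.521 -0.003  0.002] deg 29.8 q [-0.73 -0.13  0.7   1.96  0.08  1.28 -0.47] t 2.0
shift [  7.34  23.29 -12.75] rot [ 0.521 -0.003  0.002] deg 29.8 q [-0.73 -0.13  0.7   1.96  0.08  1.28 -0.47] t 2.0
```

Emit:
step_arm(commands=[[0.5,2,2,-5,0.13,0,0],[0.5,4,5,-9,0.26,0,0],[0.5,6,9,-13,0.39,0,0],[0.5,7.4,13,-16.2,0.52,0,0],[0.5,7.4,17.2,-16.2,0.52,0,0]])

```text
clock: 2.5
position: [0.3754, -0.1549, 0.2618]
orientation: [0.817, -0.543, 0.127, -0.142]
force: [0.1, 1.7, 0.2]
grip_width: 0.5
```

Run:
```python
from h import *
s=read_camera("side");t=read_camera("top")
crop(t,"t6.png",200,180,360,280,5);crop(s,"s6.png",230,80,390,230,5)
R=Rscoop(30);tcp=np.array([.4145,-.177,.0435])
rel(tcp-R[:,1]*.07,R)
rel(tcp,R)
```

```text
shift [ 5.52 12.76 -8.99] rot [ 0.142 -0.02  -0.057] deg 8.8 q [-0.36  0.22  1.16  2.04 -0.55  1.29  0.64] t 2.6
shift [ 5.9  19.68 -7.99] rot [ 0.142 -0.02  -0.057] deg 8.8 q [-0.36  0.22  1.16  2.04 -0.55  1.29  0.64] t 2.6
```

View pics/t6.png

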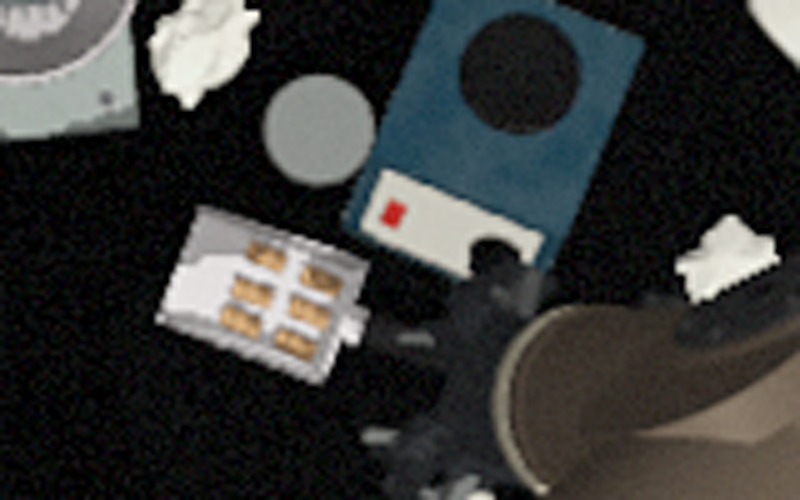

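View pics/s6.png

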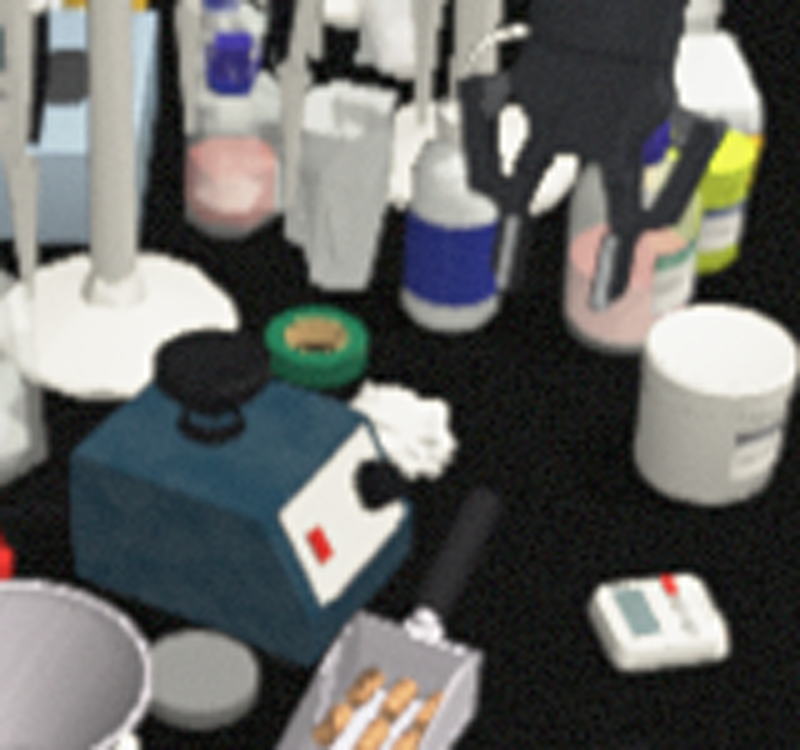

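Run:
```python
from h import *
g=np.array([.408,-.1925,.063]);gp=g+f*.0073-ez*.003
for phi in(30,20,10):
    R=Rscoop(phi);rel(gp-R[:,1]*.081,R)
```

```text
shift [ 5.35  9.79 -9.41] rot [ 0.142 -0.02  -0.057] deg 8.8 q [-0.36  0.22  1.16  2.04 -0.55  1.29  0.64] t 2.6
shift [ 5.33  9.71 -8.  ] rot [-0.033 -0.015 -0.058] deg 3.9 q [-0.36  0.22  1.16  2.04 -0.55  1.29  0.64] t 2.6
shift [ 5.31  9.88 -6.6 ] rot [-0.207 -0.01  -0.059] deg 12.4 q [-0.36  0.22  1.16  2.04 -0.55  1.29  0.64] t 2.6
```

Emit:
step_arm(commands=[[0.5,2,1.5,-3,-0.01,-0.01,-0.02],[0.5,4,3,-6,-0.03,-0.01,-0.06],[0.5,5.3,6,-8,-0.03,-0.01,-0.06],[0.5,5.3,6.5,-8,-0.03,-0.01,-0.06],[0.5,5.3,6.5,-8,-0.03,-0.01,-0.06]])

```text
clock: 3.1
position: [0.3967, -0.2216, 0.166]
orientation: [0.803, -0.561, 0.116, -0.163]
force: [0.7, -0.6, 0.4]
grip_width: 0.498
```

Run:
```python
from h import *
g=np.array([.408,-.1925,.063]);gp=g+f*.0073-ez*.003
for phi in(20,):
    R=Rscoop(phi);rel(gp-R[:,1]*.081,R);rel(gp+R[:,1]*.019,R)
s=read_camera("side");t=read_camera("top")
crop(t,"t7.png",200,180,360,280,5);crop(s,"s7.png",230,80,390,230,5)
```

```text
shift [-0.08  3.18 -0.01] rot [-0.003 -0.006 -0.001] deg 0.4 q [-0.09  0.46  1.03  2.07 -0.77  1.17  0.96] t 3.1
shift [-0.07 13.18 -0.04] rot [-0.003 -0.006 -0.001] deg 0.4 q [-0.09  0.46  1.03  2.07 -0.77  1.17  0.96] t 3.1
```

View pics/s7.png

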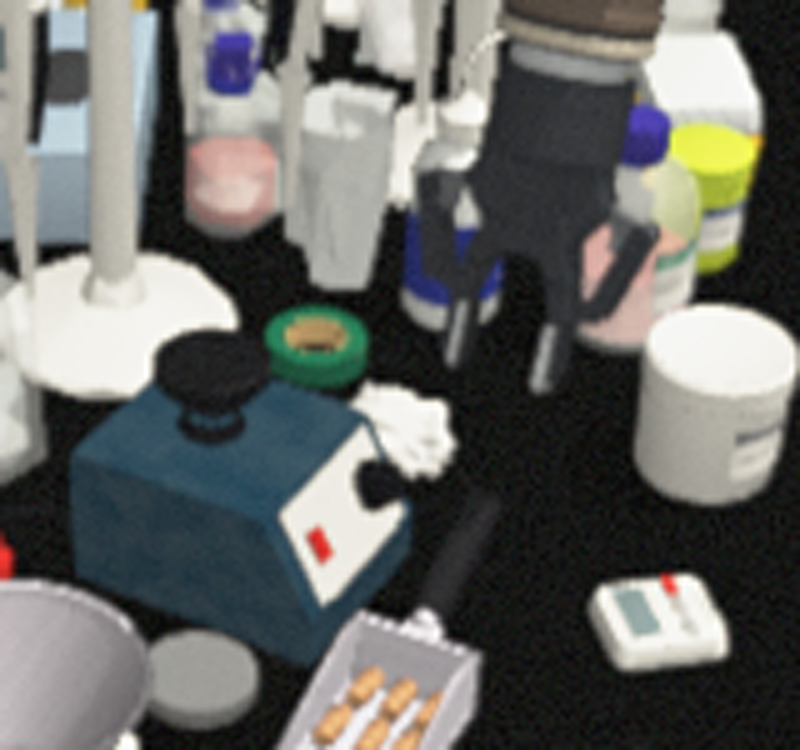

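View pics/t7.png

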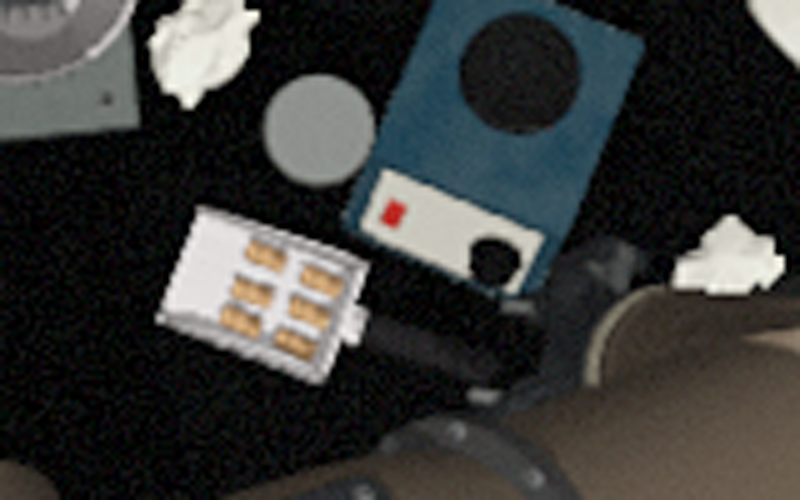

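Emit:
step_arm(commands=[[0.4,0,2,0,0,0,0],[0.4,-0.1,5,0,0,0,0],[0.4,-0.1,8,0,0,0,0],[0.4,-0.1,10,0,0,0,0],[0.4,-0.1,10,0,0,0,0]])

```text
clock: 3.7
position: [0.4104, -0.1878, 0.0736]
orientation: [0.804, -0.56, 0.114, -0.163]
force: [-0.3, 0.8, 0.3]
grip_width: 0.4
```

Run:
```python
from h import *
g=np.array([.408,-.1925,.063]);gp=g+f*.0073-ez*.003
for phi in(20,):
    R=Rscoop(phi);rel(gp+R[:,1]*.019,R)
s=read_camera("side");t=read_camera("top")
crop(t,"t8.png",220,200,320,275,7);crop(s,"s8.png",270,120,380,220,7)
```

```text
shift [-0.04  3.25 -0.28] rot [-0.004 -0.001  0.   ] deg 0.3 q [-0.05  0.59  0.9   2.18 -0.97  1.01  1.12] t 3.7
```

View pics/s8.png

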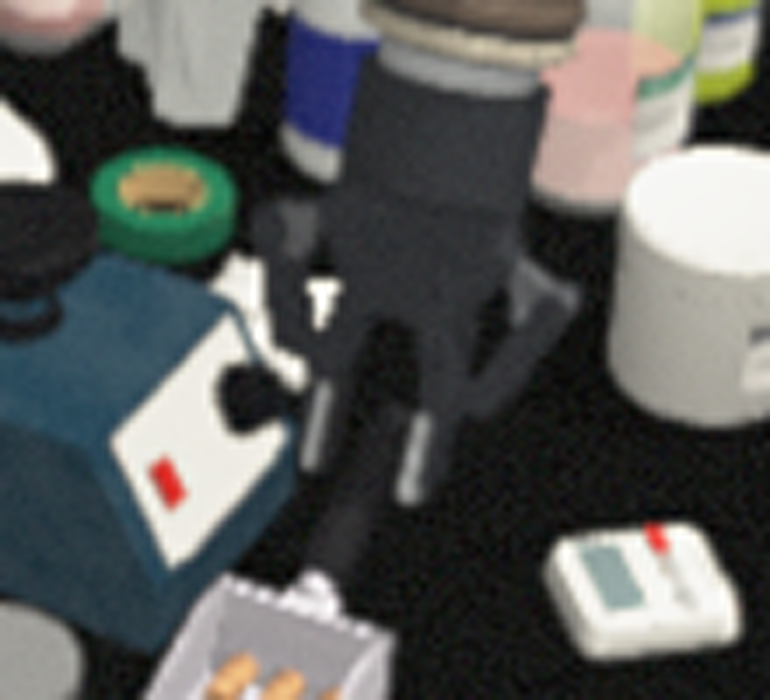

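View pics/t8.png

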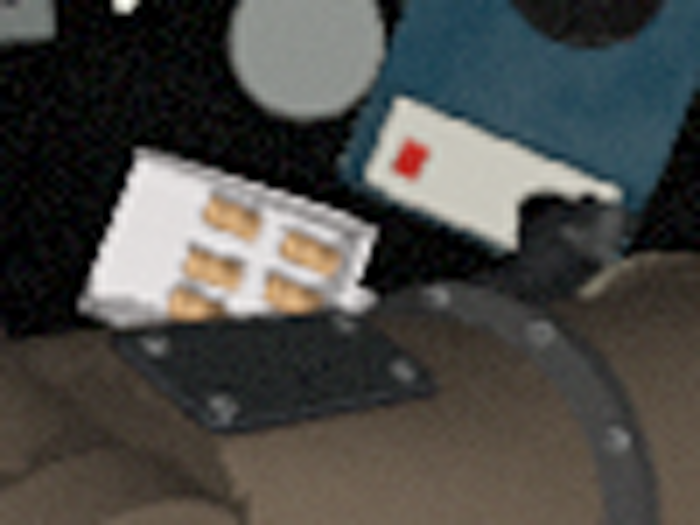

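Emit:
step_arm(commands=[[0.4,0,0.8,-0.2,0,0,0],[0.4,0,1.6,-0.3,0,0,0],[0.4,0,1.6,-0.3,0,0,0]])

```text
clock: 4.1
position: [0.4118, -0.1873, 0.0587]
orientation: [0.804, -0.561, 0.113, -0.164]
force: [-0.1, -0.3, 1.0]
grip_width: 0.4
```

Run:
```python
from h import *
g=np.array([.408,-.1925,.063]);gp=g+f*.0073-ez*.003
for phi in(20,):
    R=Rscoop(phi);rel(gp+R[:,1]*.019,R)
s=read_camera("side")
crop(s,"s9.png",180,20,512,260,2)
```

```text
shift [-0.16  1.81  0.13] rot [-0.003 -0.002  0.003] deg 0.3 q [-0.03  0.62  0.87  2.19 -1.01  0.99  1.15] t 4.1
```

View pics/s9.png

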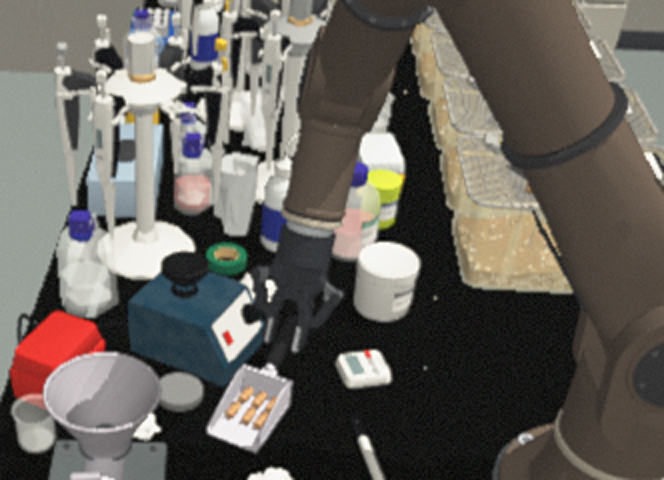

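Emit:
step_arm(commands=[[0.4,-0.1,0.9,0.1,0,0,0],[0.4,-0.2,1.8,0.1,0,0,0],[0.4,-0.2,1.8,0.1,0,0,0]])

```text
clock: 4.45
position: [0.4122, -0.1791, 0.0412]
orientation: [0.804, -0.561, 0.114, -0.163]
force: [-0.4, 1.2, -0.3]
grip_width: 0.401
```

Emit:
step_arm(commands=[[0.0,0,0,0,0,0,0],[0.0,0,0,0,0,0,0],[0.0,0,0,0,0,0,0],[0.0,0,0,0,0,0,0]])

```text
clock: 4.85
position: [0.4122, -0.1791, 0.0413]
orientation: [0.804, -0.561, 0.114, -0.163]
force: [0.4, 1.4, -1.2]
grip_width: 0.227
```

Run:
```python
from h import *
s=state();print(s["position"],s["grip_width"],s["force"],s["ft_torque"]); rel(s["position"]+[0,0,.05],Rcur(s))
c=read_camera("side")
crop(c,"s10.png",270,120,380,220,7)
```

```text
[ 0.41215282 -0.17907735  0.04128061] 0.22654090351109965 [ 0.44735993  1.392848   -1.21868823] [-0.39198723  0.03603991 -0.0049755 ]
shift [ 0.   -4.69  1.73] rot [0. 0. 0.] deg 0.0 q [-0.03  0.65  0.84  2.21 -1.05  0.97  1.18] t 4.85
```

View pics/s10.png

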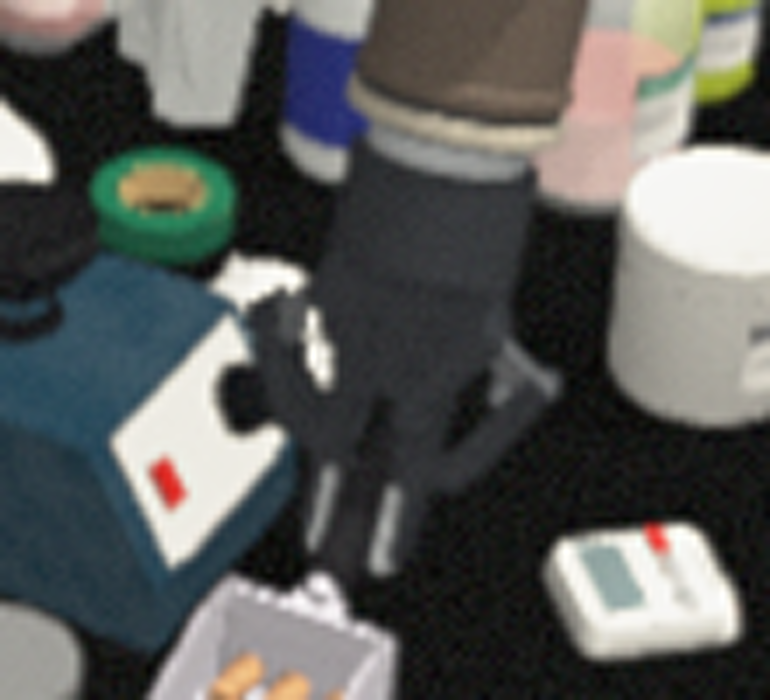

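Run:
```python
from h import *
s=state();np.savez("grasp.npz",p=s["position"],R=Rcur(s))
```

Emit:
step_arm(commands=[[0.0,0,-0.5,0.2,0,0,0],[0.0,0,-1,0.4,0,0,0],[0.0,0,-2,0.7,0,0,0],[0.0,0,-3,1.1,0,0,0],[0,0,-4.7,1.7,0,0,0]])

```text
clock: 5.4
position: [0.4117, -0.1792, 0.092]
orientation: [0.804, -0.561, 0.114, -0.163]
force: [0.6, -0.3, -2.0]
grip_width: 0.224
```

Run:
```python
from h import *
s=state();print(s["position"],s["grip_width"],s["force"],s["ft_torque"]); rel(s["position"]+[0,0,.1],Rcur(s))
c=read_camera("side")
crop(c,"s11.png",240,120,370,240,6)
```

```text
[ 0.4117014  -0.17915186  0.09200382] 0.22413953697316294 [ 0.58498512 -0.29077949 -1.95379262] [-0.63702294  0.22989199 -0.01344297]
shift [-0.01 -9.38  3.45] rot [0. 0. 0.] deg 0.0 q [-0.09  0.55  0.93  2.17 -0.93  1.03  1.06] t 5.4
```

View pics/s11.png

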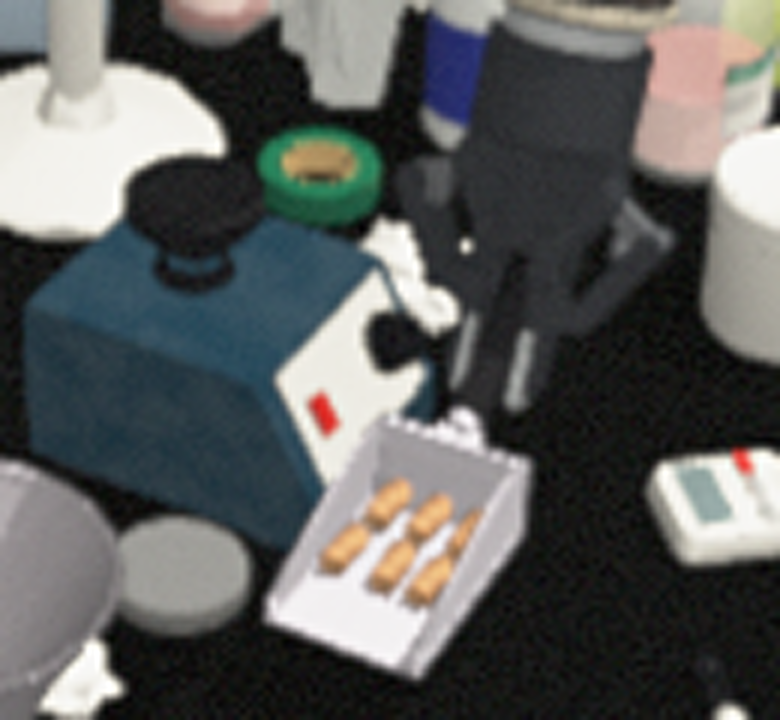

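Emit:
step_arm(commands=[[0.0,0,-3,1.1,0,0,0],[0.0,0,-7,2.6,0,0,0],[0.0,0,-11,4,0,0,0],[0.0,0,-15,5.5,0,0,0],[0,0,-18.8,6.9,0,0,0]])

```text
clock: 5.95
position: [0.4114, -0.1804, 0.2967]
orientation: [0.804, -0.56, 0.113, -0.165]
force: [1.4, 0.0, -2.3]
grip_width: 0.226
```

```bash
cat >> h.py <<'E'
HOP=np.array([.628,.040,.156])
def tool_for_scoop(lip,theta,phi=20,yaw=YAW):
    """tool TCP pose for lip position at mouth-down pitch theta (deg)"""
    z=np.load("grasp.npz");L=np.load("lip.npy")
    A=Ro.from_rotvec(sy*np.radians(theta)).as_matrix()
    Y=Ro.from_rotvec(ez*(yaw-YAW)).as_matrix()
    return lip+Y@A@(z["p"]-L),Y@A@z["R"]
E
python3 - <<'E'
from h import *
s=state();print(s["position"])
for th in(0,25):
    lip=HOP-f*.02+ez*(.05 if th==0 else .02)
    p,R=tool_for_scoop(lip,th);print(p);rel(p,R)
c=read_camera("side")
crop(c,"s12.png",200,80,360,230,5)
E
```

```text
[ 0.41135458 -0.18044839  0.29671921]
[ 0.56242751 -0.11251076  0.24728645]
shift [11.23  8.88  9.7 ] rot [-0.001 -0.001  0.003] deg 0.2 q [-0.4   0.22  1.19  1.93 -0.55  1.32  0.59] t 5.95
[ 0.57449005 -0.08381511  0.27512236]
shift [11.22  7.34 13.58] rot [-0.437 -0.002  0.001] deg 25.0 q [-0.4   0.22  1.19  1.93 -0.55  1.32  0.59] t 5.95
```

View pics/s12.png

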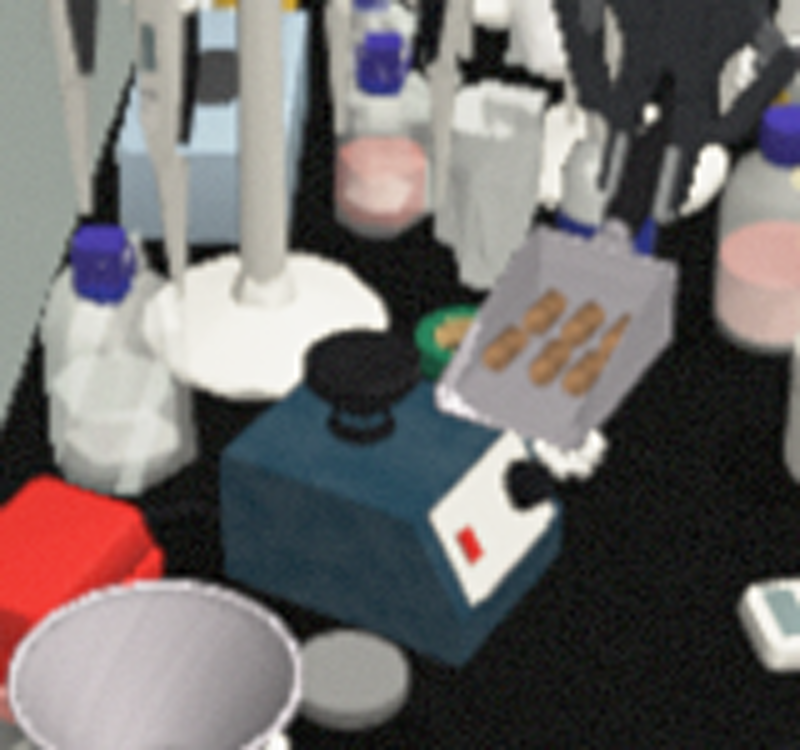

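Emit:
step_arm(commands=[[0.0,2,0.7,2,0,0,0],[0.0,4.5,1.7,4.6,0,0,0],[0.0,7,2.6,7.1,0,0,0],[0.0,9.5,3.6,9.7,0,0,0],[0,11.2,4.2,11.4,0,0,0]])

```text
clock: 6.5
position: [0.5656, -0.113, 0.3027]
orientation: [0.804, -0.56, 0.111, -0.166]
force: [0.1, -0.7, -2.7]
grip_width: 0.224
```

Run:
```python
from h import *
s=state();print(s["position"])
for th,h,b in((0,.05,.02),(25,.02,.02)):
    lip=HOP-f*b+ez*h
    p,R=tool_for_scoop(lip,th);print(p);rel(p,R)
c=read_camera("side");t=read_camera("top")
crop(c,"s13.png",180,80,340,230,5)
crop(t,"t13.png",150,120,310,270,5)
for c in(c,t):
  z=np.load("grasp.npz");l=s["position"]+Rcur(s)@z["R"].T@(np.load("lip.npy")-z["p"]);print(l,proj(c,l))
```

```text
[ 0.56555269 -0.11304826  0.30268897]
[ 0.56242751 -0.11251076  0.24728645]
shift [-0.35  5.17 -1.99] rot [-0.002  0.002  0.008] deg 0.5 q [-0.42  0.43  1.08  1.71 -0.74  1.37  0.45] t 6.5
[ 0.57449005 -0.08381511  0.27512236]
shift [-0.34  3.64  1.89] rot [-0.438 -0.001  0.007] deg 25.1 q [-0.42  0.43  1.08  1.71 -0.74  1.37  0.45] t 6.5
[0.62386847 0.0208978  0.26168408] [232.05982253 175.23359811]
[0.62386847 0.0208978  0.26168408] [206.02105173 163.0711418 ]
```

View pics/s13.png

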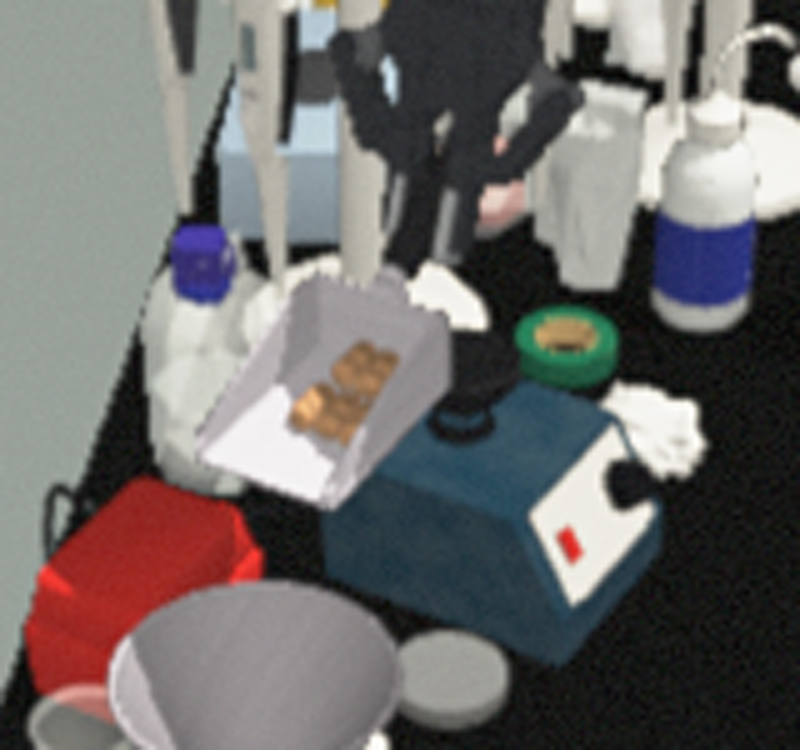

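View pics/t13.png

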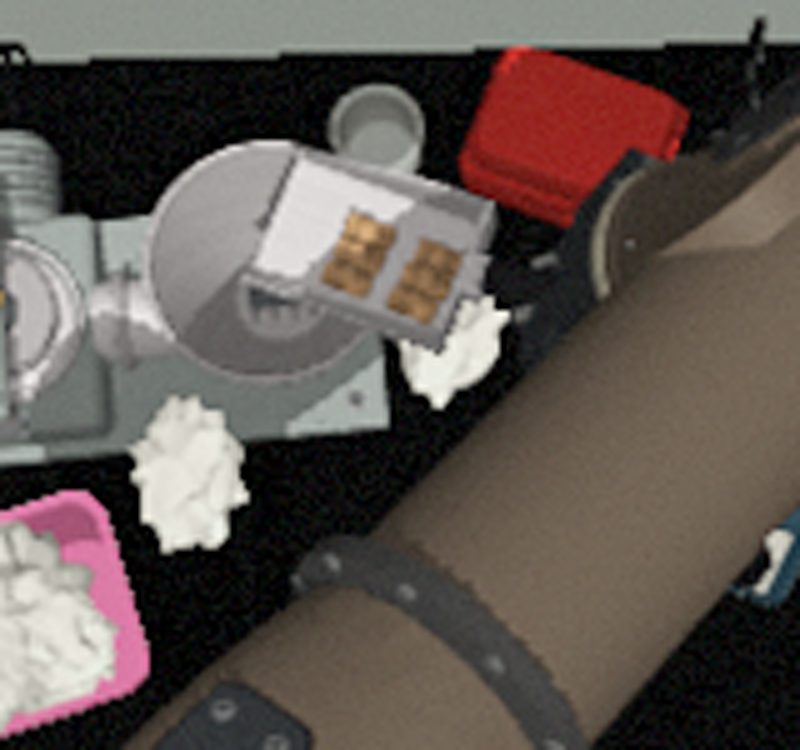

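Emit:
step_arm(commands=[[0.0,-0.2,0.7,0.4,-0.09,0,0],[0.0,-0.3,1.5,0.8,-0.18,0,0],[0.0,-0.4,2.4,1.2,-0.27,0,0],[0.0,-0.6,3,1.5,-0.36,0,0],[0,-0.8,3.6,1.9,-0.44,0,0]])

```text
clock: 7.1
position: [0.5701, -0.0811, 0.2752]
orientation: [-0.661, 0.724, -0.144, 0.137]
force: [-0.1, 0.4, -2.6]
grip_width: 0.221
```

```bash
cat > look.py <<'E'
from h import *
import sys
n=sys.argv[1]
c=read_camera("side");t=read_camera("top")
a=cv2.resize(c["color"][130:260,170:300,::-1],None,fx=4,fy=4,interpolation=cv2.INTER_CUBIC)
b=cv2.resize(t["color"][130:260,140:210+60,::-1],None,fx=4,fy=4,interpolation=cv2.INTER_CUBIC)
im=np.hstack([a,b]);im=cv2.resize(im,None,fx=800/im.shape[1],fy=800/im.shape[1]);cv2.imwrite(f"pics/{n}.png",im)
E
python3 look.py a1
python3 - <<'E'
from h import *
HOP=HOP-[.006,0,0]
for th,h,b in((25,.02,.02),(35,.015,.02),(45,.01,.02),(55,.008,.025),(65,.008,.03)):
    lip=HOP-f*b+ez*h
    p,R=tool_for_scoop(lip,th);rel(p,R)
E
```

```text
shift [ 0.01 -0.1  -0.74] rot [0.005 0.007 0.005] deg 0.6 q [-0.78  0.56  1.22  1.68 -0.45  1.28  0.13] t 7.2
shift [ 0.03 -1.61  1.03] rot [-0.169  0.007  0.005] deg 9.7 q [-0.78  0.56  1.22  1.68 -0.45  1.28  0.13] t 7.2
shift [ 0.05 -2.78  3.12] rot [-0.344  0.006  0.005] deg 19.7 q [-0.78  0.56  1.22  1.68 -0.45  1.28  0.13] t 7.2
shift [ 0.06 -3.83  4.95] rot [-0.518  0.005  0.005] deg 29.7 q [-0.78  0.56  1.22  1.68 -0.45  1.28  0.13] t 7.2
shift [ 0.08 -4.66  6.95] rot [-0.693  0.005  0.005] deg 39.7 q [-0.78  0.56  1.22  1.68 -0.45  1.28  0.13] t 7.2
```

View pics/a1.png

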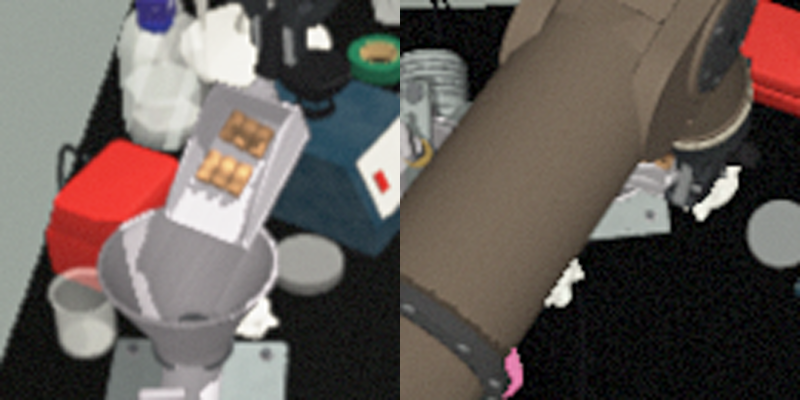

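Emit:
step_arm(commands=[[0.0,0,-0.8,0.2,-0.09,0,0],[0.0,0,-1.6,1,-0.17,0,0],[0.0,0,-2.2,2,-0.26,0,0],[0.0,0,-2.8,3.1,-0.34,0,0],[0,0,-2.8,3.1,-0.34,0,0]])

```text
clock: 7.7
position: [0.5851, -0.0423, 0.2973]
orientation: [-0.53, 0.826, -0.161, 0.105]
force: [1.2, 0.2, -3.2]
grip_width: 0.227
```

```bash
python3 look.py a2
python3 - <<'E'
from h import *
HOP=HOP-[.006,0,0]
for th,h,b in((45,.01,.02),(55,.008,.025),(65,.008,.03)):
    lip=HOP-f*b+ez*h
    p,R=tool_for_scoop(lip,th);rel(p,R)
E
```

```text
shift [ 0.07 -0.02  0.06] rot [-0.005  0.005  0.006] deg 0.5 q [-0.91  0.72  1.26  1.52 -0.25  1.41 -0.08] t 7.8
shift [ 0.08 -1.62  1.43] rot [-0.179  0.005  0.006] deg 10.3 q [-0.91  0.72  1.26  1.52 -0.25  1.41 -0.08] t 7.8
shift [ 0.1  -3.07  3.04] rot [-0.354  0.004  0.006] deg 20.3 q [-0.91  0.72  1.26  1.52 -0.25  1.41 -0.08] t 7.8
```

View pics/a2.png

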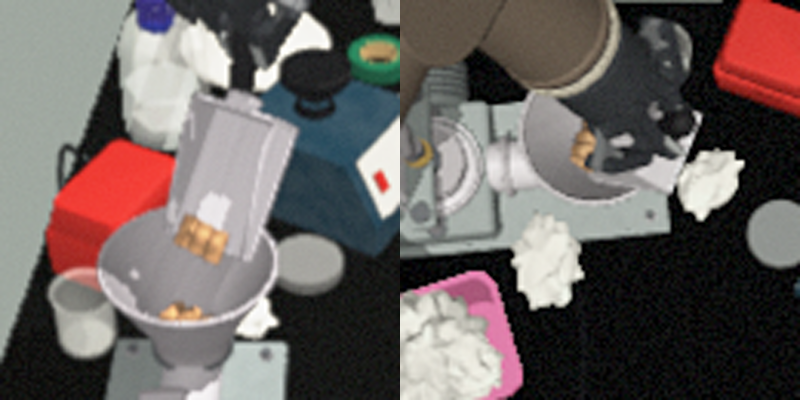

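Emit:
step_arm(commands=[[0.0,0,-0.8,0.7,-0.09,0,0],[0.0,0,-1.6,1.4,-0.18,0,0],[0.0,0,-2.3,2.2,-0.27,0,0],[0.0,0,-2.3,2.2,-0.27,0,0],[0,0,-2.3,2.2,-0.27,0,0]])

```text
clock: 8.3
position: [0.5943, -0.0204, 0.3103]
orientation: [-0.415, 0.889, -0.176, 0.085]
force: [0.4, -1.4, -1.5]
grip_width: 0.225
```

```bash
python3 look.py a3
python3 - <<'E'
from h import *
HOP=HOP-[.006,0,0]
for th,h,b in((30,.03,.03),(0,.06,.06),(0,.12,.1)):
    lip=HOP-f*b+ez*h
    p,R=tool_for_scoop(lip,th);rel(p,R)
E
```

```text
shift [ 0.06  5.64 -4.18] rot [0.525 0.002 0.005] deg 30.1 q [-0.95  0.87  1.26  1.4  -0.13  1.55 -0.16] t 8.4
shift [ 0.03 13.01 -7.16] rot [1.048 0.003 0.006] deg 60.1 q [-0.95  0.87  1.26  1.4  -0.13  1.55 -0.16] t 8.4
shift [  0.06  10.97 -14.08] rot [1.048 0.003 0.006] deg 60.1 q [-0.95  0.87  1.26  1.4  -0.13  1.55 -0.16] t 8.4
```

View pics/a3.png

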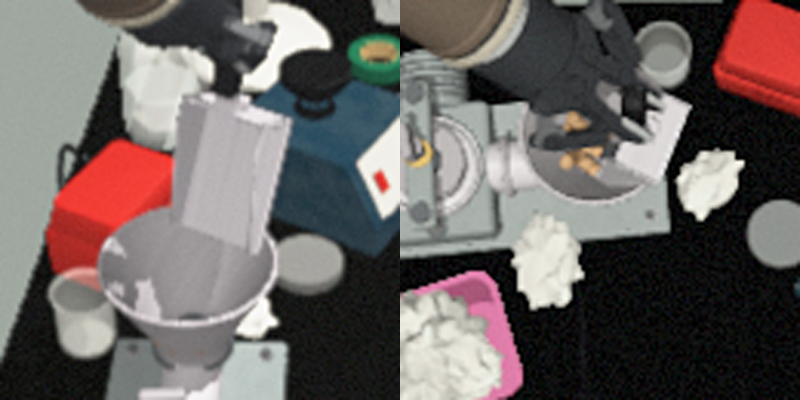

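Emit:
step_arm(commands=[[0.0,0,0.6,-2,0.13,0,0],[0.0,0,2,-4,0.26,0,0],[0.0,0,3.5,-5.5,0.4,0,0],[0.0,0,5,-7,0.53,0,0],[0.0,0,6.2,-8.5,0.66,0,0]])

```text
clock: 8.9
position: [0.5516, -0.1211, 0.3195]
orientation: [-0.683, 0.703, -0.14, 0.142]
force: [0.1, -1.3, -2.4]
grip_width: 0.223
```

```bash
python3 look.py a4
python3 - <<'E'
from h import *
print(state()["position"],state()["force"])
HOP=HOP-[.006,0,0]
z=np.load("grasp.npz")
for th,h,b in((0,.12,.1),):
    lip=HOP-f*b+ez*h
    p,R=tool_for_scoop(lip,th);rel(p,R)
rel(z["p"]+ez*.25,z["R"])
E
```

```text
[ 0.54830921 -0.12875339  0.32146092] [-0.51659561 -0.72396282 -0.96901474]
shift [ 0.21  0.59 -6.17] rot [ 0.381 -0.012  0.012] deg 21.8 q [-0.68  0.43  1.19  1.65 -0.39  1.33  0.15] t 9.0
shift [-10.47   3.19 -10.  ] rot [ 0.381 -0.012  0.012] deg 21.8 q [-0.68  0.43  1.19  1.65 -0.39  1.33  0.15] t 9.0
```

View pics/a4.png

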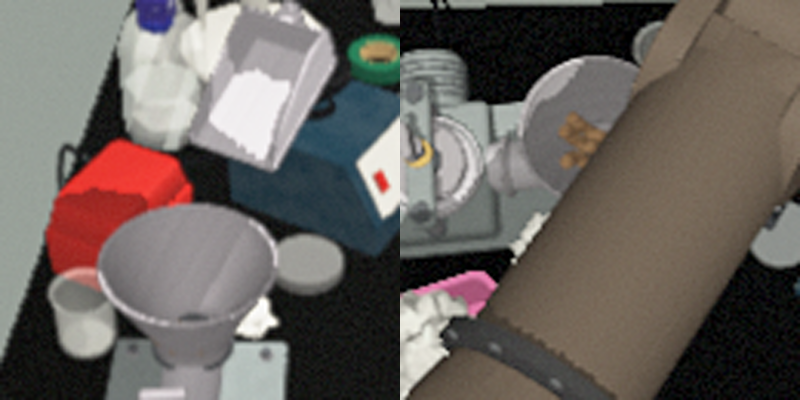

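Emit:
step_arm(commands=[[0.0,-2,0.5,-2,0.1,0,0],[0.0,-4.5,1.2,-4.5,0.2,0,0],[0.0,-7,2,-7,0.3,0,0],[0.0,-9,2.8,-9,0.38,0,0],[0.0,-10.5,3.2,-10,0.38,0,0]])

```text
clock: 9.5
position: [0.4071, -0.1834, 0.2912]
orientation: [0.802, -0.559, 0.116, -0.177]
force: [-0.5, 0.2, -2.1]
grip_width: 0.22
```

Run:
```python
from h import *
print(state()["position"],state()["force"])
z=np.load("grasp.npz")
rel(z["p"]+ez*.1,z["R"])
t=read_camera("top");c=read_camera("side")
crop(t,"t14.png",170,140,330,280,5);crop(c,"s14.png",230,100,370,240,5)
```

```text
[ 0.40705123 -0.18341336  0.29115167] [-0.45547598  0.15061356 -2.07663602]
shift [ 0.13 14.26 -4.66] rot [-0.003 -0.02   0.019] deg 1.6 q [-0.37  0.19  1.15  1.96 -0.54  1.28  0.56] t 9.5
```

View pics/t14.png

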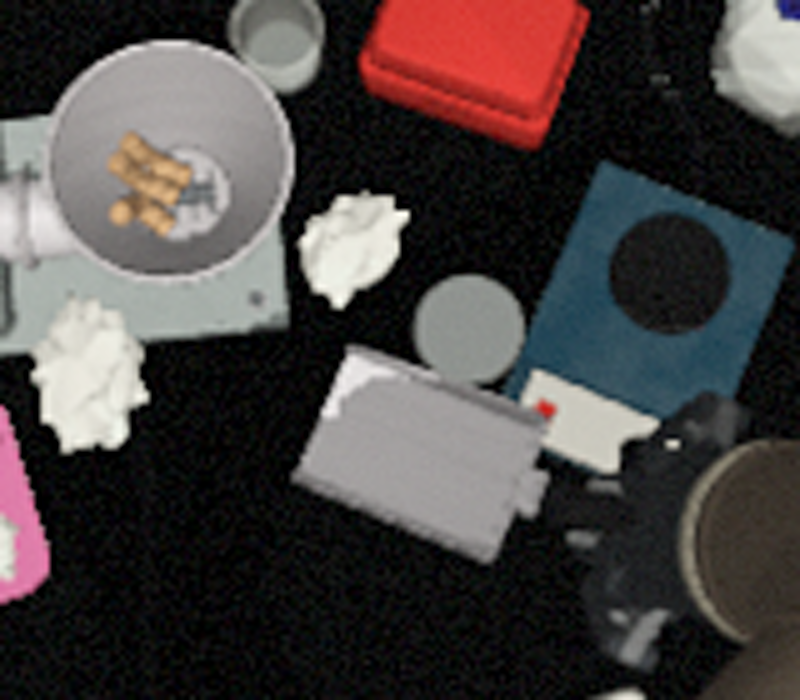

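View pics/s14.png

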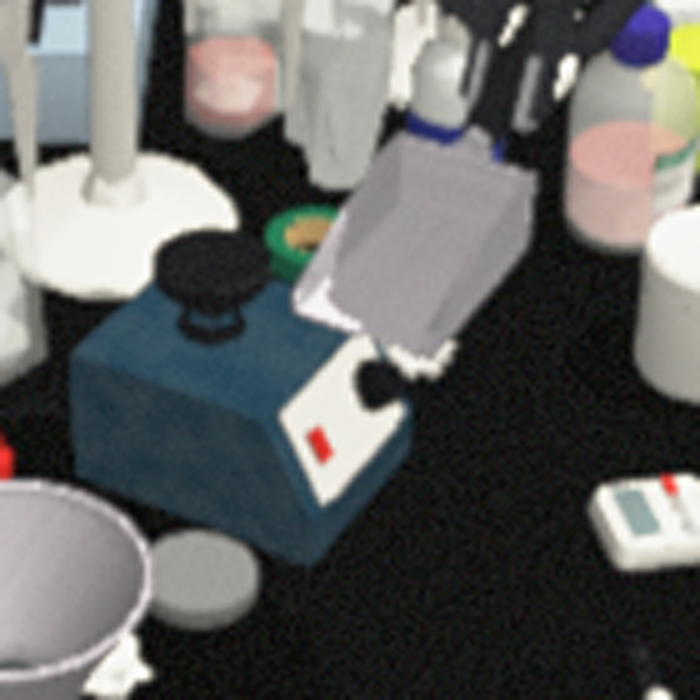

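Emit:
step_arm(commands=[[0.0,-0.4,3,-1,0,-0.01,0.01],[0.0,-0.9,7,-2.3,0,-0.02,0.02],[0.0,-0.9,11,-3.6,0,-0.02,0.02],[0.0,-0.9,14.3,-4.7,0,-0.02,0.02],[0.0,-0.9,14.3,-4.7,0,-0.02,0.02]])

```text
clock: 10.1
position: [0.4013, -0.1724, 0.1379]
orientation: [0.805, -0.56, 0.116, -0.16]
force: [-0.1, 0.5, 0.6]
grip_width: 0.227
```

Run:
```python
from h import *
print(state()["position"],state()["force"])
z=np.load("grasp.npz")
for h in(.02,.005,0): rel(z["p"]+ez*h+sy*.01,z["R"])
t=read_camera("top")
crop(t,"t15.png",180,150,250,210,10)
```

```text
[ 0.40128189 -0.17239609  0.13789914] [-0.14557604  0.48875277  0.6380501 ]
shift [ 0.33  7.12 -2.83] rot [-0.001 -0.001 -0.009] deg 0.5 q [-0.15  0.45  0.98  2.16 -0.81  1.07  0.93] t 10.1
shift [ 0.34  8.52 -3.35] rot [-0.001 -0.001 -0.009] deg 0.5 q [-0.15  0.45  0.98  2.16 -0.81  1.07  0.93] t 10.1
shift [ 0.34  8.99 -3.53] rot [-0.001 -0.001 -0.009] deg 0.5 q [-0.15  0.45  0.98  2.16 -0.81  1.07  0.93] t 10.1
```

View pics/t15.png

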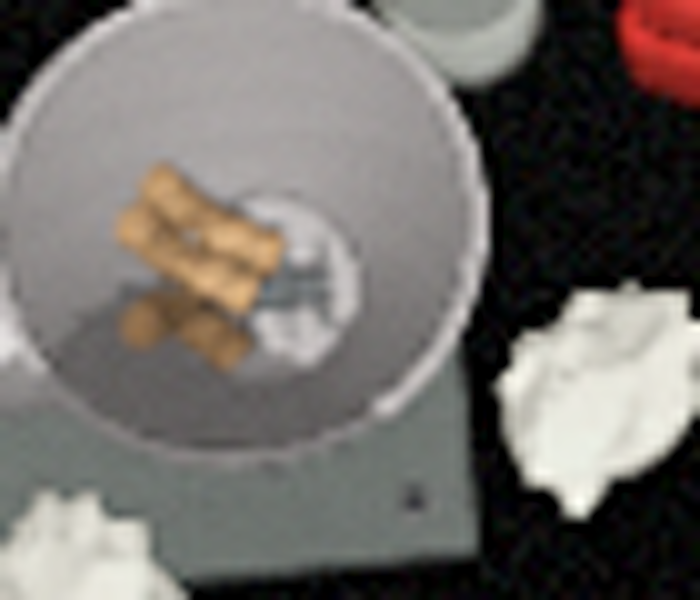

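Emit:
step_arm(commands=[[0.0,0.1,3,-1.1,0,0,0],[0.0,0.3,6,-2.3,0,0,0],[0.0,0.3,7.5,-3,0,0,0],[0.0,0.3,8.5,-3.35,0,0,0],[0.0,0.3,8.5,-3.35,0,0,0]])

```text
clock: 10.65
position: [0.4045, -0.1766, 0.0494]
orientation: [0.804, -0.56, 0.115, -0.161]
force: [0.4, 1.2, -1.3]
grip_width: 0.224
```

Run:
```python
from h import *
s=state();print(s["position"],s["force"],s["ft_torque"])
z=np.load("grasp.npz")
for h in(.002,-.001): rel(z["p"]+ez*h+sy*.01,z["R"])
t=read_camera("side")
crop(t,"s16.png",260,150,350,250,6)
```

```text
[ 0.40446943 -0.17660529  0.04943717] [ 0.44232725  1.22286994 -1.29561589] [-0.51488968  0.24047254 -0.03678652]
shift [-0.19  0.6  -0.15] rot [-0.001  0.    -0.005] deg 0.3 q [-0.02  0.61  0.84  2.21 -1.02  0.96  1.16] t 10.65
shift [-0.19  0.88 -0.25] rot [-0.001  0.    -0.005] deg 0.3 q [-0.02  0.61  0.84  2.21 -1.02  0.96  1.16] t 10.65
```

View pics/s16.png

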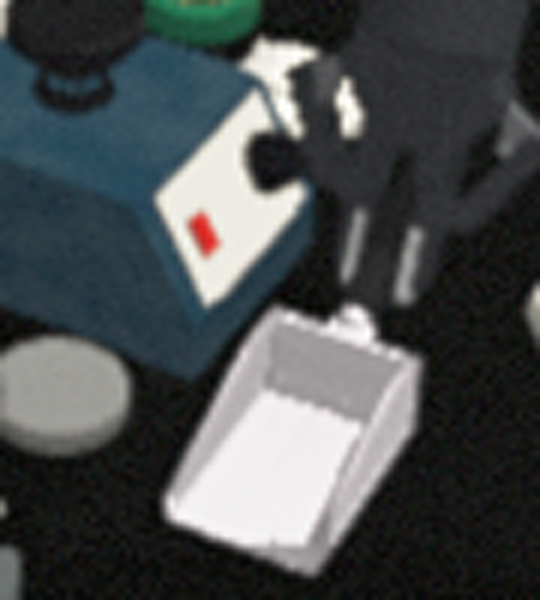

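Emit:
step_arm(commands=[[0.0,-0.1,0.3,-0.1,0,0,0],[0.0,-0.1,0.55,-0.15,0,0,0],[0.0,-0.1,0.7,-0.2,0,0,0],[0.0,-0.1,0.8,-0.2,0,0,0],[0.0,-0.1,0.8,-0.2,0,0,0]])

```text
clock: 11.2
position: [0.4041, -0.1757, 0.042]
orientation: [0.804, -0.56, 0.115, -0.162]
force: [-0.7, -2.1, 4.0]
grip_width: 0.223
```

Run:
```python
from h import *
s=state();print(s["position"],s["force"],s["ft_torque"])
z=np.load("grasp.npz")
for h in(.002,-.001): rel(z["p"]+ez*h+sy*.01,z["R"])
```

```text
[ 0.40414418 -0.17574064  0.04202265] [-0.69173181 -2.12556096  4.02841525] [-0.00683418 -0.06786864  0.00149954]
shift [-0.13 -0.12  0.05] rot [-0.001  0.    -0.004] deg 0.2 q [-0.01  0.63  0.82  2.22 -1.04  0.95  1.18] t 11.2
shift [-0.13  0.16 -0.06] rot [-0.001  0.    -0.004] deg 0.2 q [-0.01  0.63  0.82  2.22 -1.04  0.95  1.18] t 11.2
```

Emit:
step_arm(commands=[[0.25,0,0,0,0,0,0],[0.32,0,0,0,0,0,0],[0.4,0,0,0,0,0,0],[0.4,0,0,0,0,0,0]])

```text
clock: 11.6
position: [0.4041, -0.1756, 0.042]
orientation: [0.805, -0.56, 0.115, -0.162]
force: [0.2, -0.7, 0.3]
grip_width: 0.401
```

Emit:
step_arm(commands=[[0.4,0,-1,0,0,0,0],[0.4,0,-3,0,0,0,0],[0.4,0,-6,0,0,0,0],[0.4,0,-9,0,0,0,0],[0.4,0,-12,0,0,0,0]])

```text
clock: 12.1
position: [0.3876, -0.2148, 0.1561]
orientation: [0.804, -0.56, 0.115, -0.162]
force: [0.9, -0.6, 0.2]
grip_width: 0.401
```

Run:
```python
from h import *
s=state();print(s["position"],s["force"],s["ft_torque"])
t=read_camera("side")
crop(t,"s17.png",260,130,370,250,5)
T=read_camera("top")
crop(T,"t17.png",200,180,330,280,6)
R=Rtool([np.cos(-.4),np.sin(-.4),0],[0,0,-1])
rel([.42,-.15,.35],R)
```

```text
[ 0.38756543 -0.21477327  0.15613051] [ 0.85082585 -0.56159832  0.24038415] [-0.35090953  0.05904837  0.01551491]
shift [  0.28 -15.48  13.58] rot [-0.353 -0.001  0.002] deg 20.2 q [-0.07  0.45  1.    2.1  -0.76  1.13  0.97] t 12.2
```

View pics/s17.png

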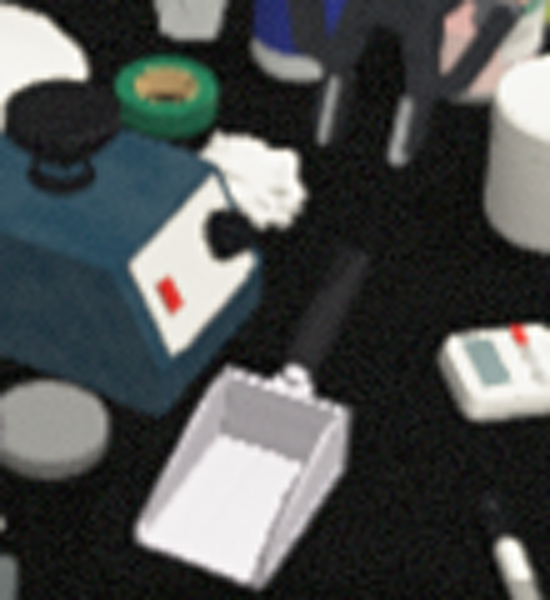

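View pics/t17.png

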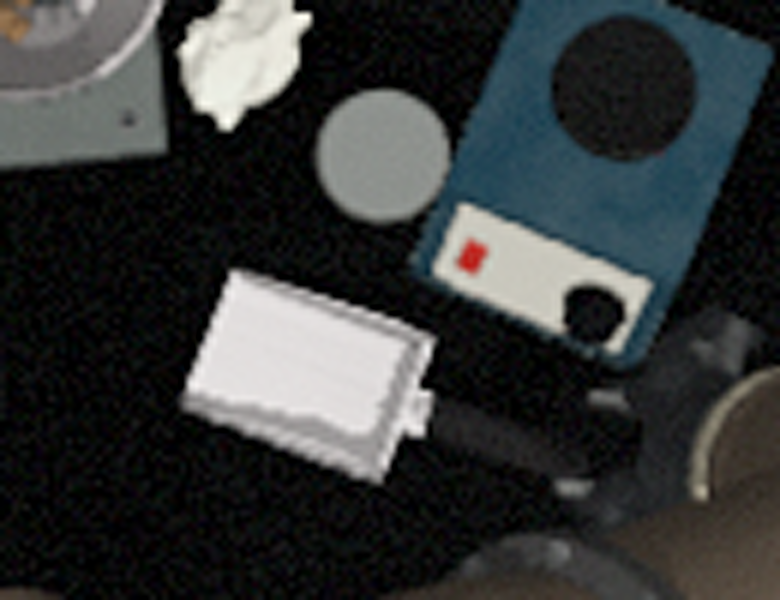

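Emit:
step_arm(commands=[[0.6,0,-3.5,2,-0.05,0,0],[0.6,0,-7.5,5,-0.13,0,0],[0.6,0.1,-11,8,-0.22,0,0],[0.6,0.2,-15,11,-0.3,0,0],[0.6,0.3,-18,13.6,-0.35,0,0]])

```text
clock: 12.7
position: [0.4025, -0.1722, 0.3083]
orientation: [0.711, -0.675, 0.14, -0.137]
force: [-0.3, 2.5, 1.2]
grip_width: 0.598
```

Run:
```python
from h import *
s=state();print(s["position"])
for a in(100,-80):
  a=np.radians(a)
  R=Rtool([np.cos(a),np.sin(a),0],[0,0,-1])
  rel([.615,.21,.33],R)
```

```text
[ 0.40252981 -0.17218472  0.308335  ]
shift [ 4.94 -0.13 43.5 ] rot [-0.044 -2.139  0.043] deg 122.6 q [-0.84  0.07  1.28  1.93 -0.12  1.22  0.09] t 12.7
shift [ 4.94 -0.13 43.5 ] rot [-0.037  1.002 -0.037] deg 57.5 q [-0.84  0.07  1.28  1.93 -0.12  1.22  0.09] t 12.7
```

Emit:
step_arm(commands=[[0.6,0.5,-1,4,0,0,0],[0.6,1,-2,9,0,0,0],[0.6,1.5,-3,14,0,0,0],[0.6,2,-3,19,0,0,0],[0.6,2.5,-3,24,0,0,0]])

```text
clock: 13.2
position: [0.5166, 0.0376, 0.3496]
orientation: [0.711, -0.675, 0.14, -0.136]
force: [1.0, -0.8, 0.9]
grip_width: 0.6
```

Emit:
step_arm(commands=[[0.6,0.5,0,4,0,0,0],[0.6,1,0,8,0,0,0],[0.6,1.5,0,12,0,0,0],[0.6,2,0,16,0,0,0],[0.6,2.5,0,19,0,0,0]])

```text
clock: 13.7
position: [0.6127, 0.2063, 0.3577]
orientation: [0.711, -0.675, 0.14, -0.135]
force: [0.6, 0.3, 0.6]
grip_width: 0.602
```

Run:
```python
from h import *
s=state();print(s["position"])
for a in(100,-80):
  a=np.radians(a)
  R=Rtool([np.cos(a),np.sin(a),0],[0,0,-1])
  rel([.615,.21,.30],R)
t=read_camera("top");c=read_camera("side")
crop(t,"t18.png",100,110,260,260,5);crop(c,"s18.png",130,130,330,330,4)
```

```text
[0.61272158 0.20628184 0.35765709]
shift [0.16 5.78 0.15] rot [-0.046 -2.136  0.043] deg 122.4 q [-0.98  0.53  1.03  1.38 -0.5   1.48 -0.36] t 13.7
shift [0.16 5.78 0.15] rot [-0.036  1.005 -0.039] deg 57.7 q [-0.98  0.53  1.03  1.38 -0.5   1.48 -0.36] t 13.7
```

View pics/t18.png

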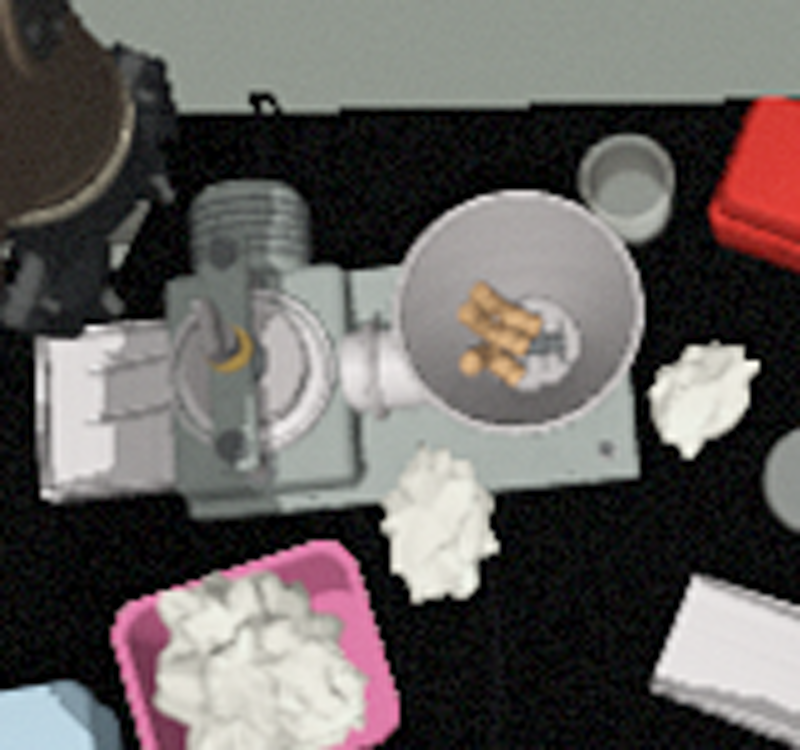

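View pics/s18.png

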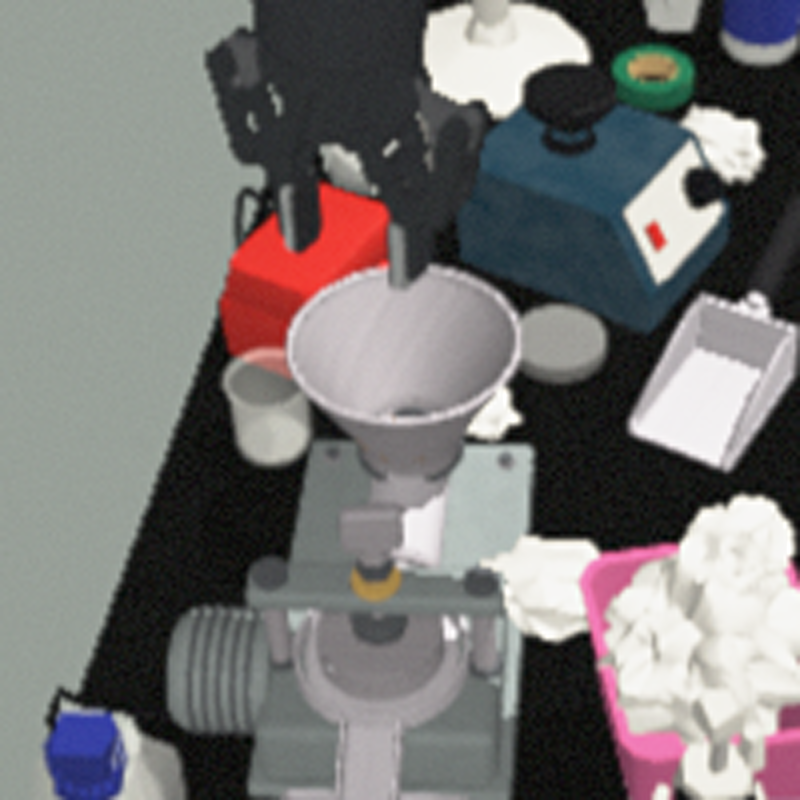

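Emit:
step_arm(commands=[[0.6,0,0,0,0,-0.15,0],[0.6,0,0,0,0,-0.3,0],[0.6,0,0,0,0,-0.45,0],[0.6,0,0,0,0,-0.6,0],[0.6,0,0,0,0,-0.74,0]])

```text
clock: 14.3
position: [0.6125, 0.2077, 0.3564]
orientation: [0.713, -0.678, -0.13, 0.122]
force: [-0.1, 0.3, 0.1]
grip_width: 0.608
```

Emit:
step_arm(commands=[[0.6,0,0,0,0,-0.15,0],[0.6,0,0,0,0,-0.3,0],[0.6,0,0,0,0,-0.45,0],[0.6,0,0,0,0,-0.6,0],[0.6,0,0,0,0,-0.74,0]])

```text
clock: 14.8
position: [0.612, 0.2068, 0.3561]
orientation: [0.616, -0.587, -0.38, 0.361]
force: [0.1, 0.4, 0.4]
grip_width: 0.6
```

Run:
```python
from h import *
s=state();print(s["position"])
a=np.radians(101)
R=Rtool([np.cos(a),np.sin(a),0],[0,0,-1])
rel([.6145,.2095,.23],R)
t=read_camera("top");c=read_camera("side")
S2=lambda u,v:(185+u/9,245+v/9); T2=lambda u,v:(128+u/8,140+v/8)
print(two(t,T2(113.5,285),c,S2(340,117)))
print(two(t,(100+136/3,120+179.5/3),c,S2(350,259)))
crop(c,"s19.png",205,245,245,285,15)
```

```text
[0.61199857 0.20677392 0.35612293]
shift [-0.21 12.61 -0.36] rot [-0.005 -0.659  0.05 ] deg 37.9 q [-0.8   0.43  0.65  1.37 -0.31  1.42  0.96] t 14.8
(array([0.6159616 , 0.20638695, 0.18124048]), np.float64(0.001772576064102782))
(array([0.6156738 , 0.20860221, 0.13314185]), np.float64(0.002387460290662064))
```

View pics/s19.png

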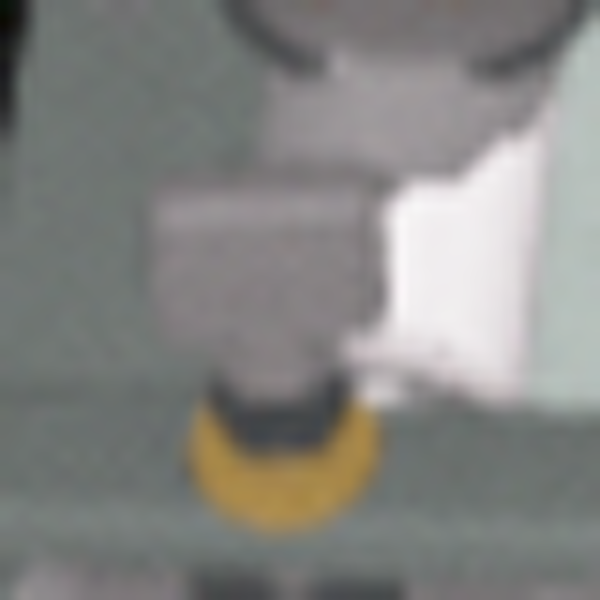

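Emit:
step_arm(commands=[[0.6,0,2,0,0,-0.15,0.01],[0.6,0,5,0,0,-0.3,0.02],[0.6,-0.1,8,-0.1,0,-0.45,0.04],[0.6,-0.2,11,-0.2,0,-0.6,0.05],[0.6,-0.2,12,-0.3,0,-0.65,0.05]])

```text
clock: 15.4
position: [0.612, 0.2094, 0.2326]
orientation: [0.455, -0.45, -0.54, 0.546]
force: [-0.3, 0.1, -0.1]
grip_width: 0.6
```

Run:
```python
from h import *
s=state();print(s["position"])
a=np.radians(100)
R=Rtool([np.cos(a),np.sin(a),0],[0,0,-1])
rel([.615,.209,.20],R)
t=read_camera("top");c=read_camera("side")
crop(c,"s20.png",185,195,265,305,7);crop(t,"t20.png",110,140,180,220,8)
```

```text
[0.61202419 0.209354   0.23260409]
shift [-0.09  3.26 -0.32] rot [-0.01   0.006  0.001] deg 0.7 q [-0.72  0.5   0.48  1.53 -0.24  1.18  1.56] t 15.4
```

View pics/s20.png

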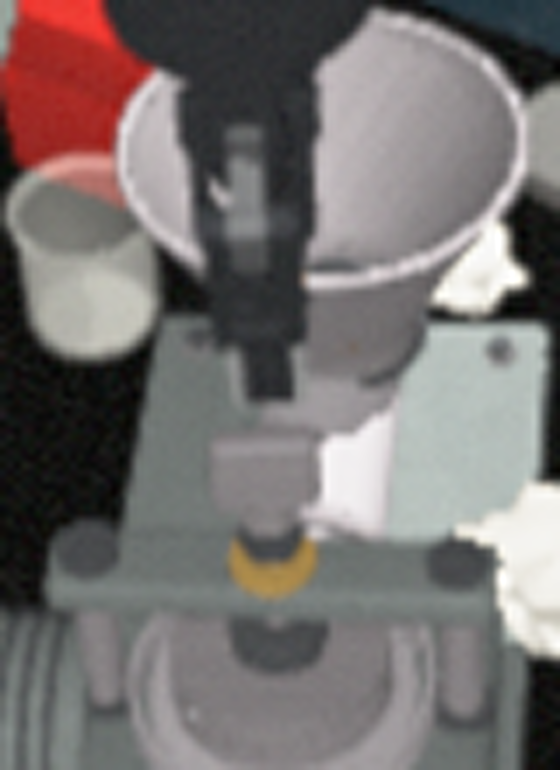

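View pics/t20.png

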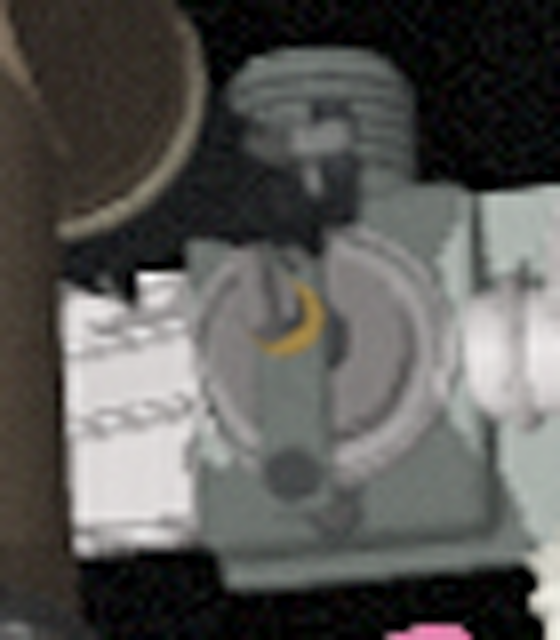

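Emit:
step_arm(commands=[[0.6,-0.1,1.5,-0.2,0,0,0],[0.6,-0.1,3,-0.3,0,0,0],[0.6,-0.1,4.5,-0.3,0,0,0],[0.6,-0.1,5.5,-0.3,0,0,0],[0.6,-0.1,5.5,-0.3,0,0,0]])

```text
clock: 16.0
position: [0.6145, 0.2082, 0.1773]
orientation: [0.457, -0.452, -0.539, 0.545]
force: [-0.0, -0.4, -0.1]
grip_width: 0.6
```

Run:
```python
from h import *
s=state();print(s["position"],s["force"])
a=np.radians(100)
R=Rtool([np.cos(a),np.sin(a),0],[0,0,-1])
rel([.615,.209,.165],R)
t=read_camera("top");c=read_camera("side")
crop(c,"s21.png",185,195,265,305,7);crop(t,"t21.png",110,140,180,220,8)
```

```text
[0.61446282 0.20819223 0.17729917] [-0.03589877 -0.39779851 -0.0810132 ]
shift [ 0.07  1.23 -0.08] rot [-0.012  0.     0.   ] deg 0.7 q [-0.71  0.55  0.46  1.59 -0.27  1.07  1.58] t 16.0
```

View pics/s21.png

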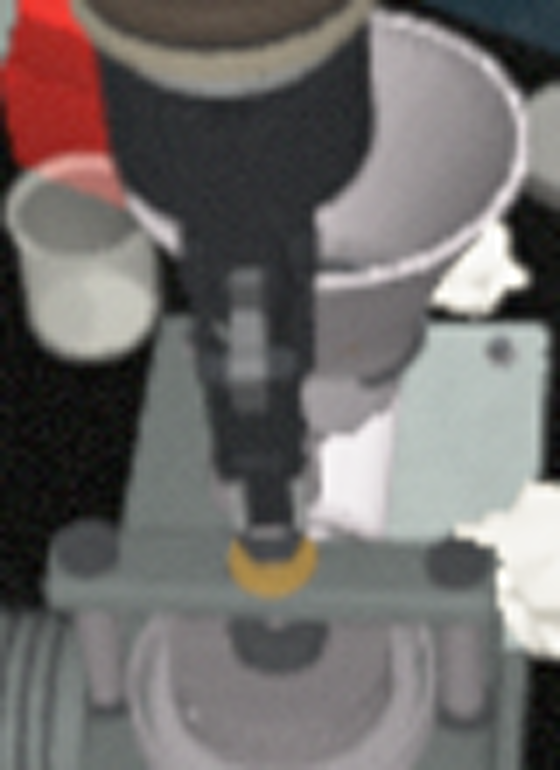

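View pics/t21.png

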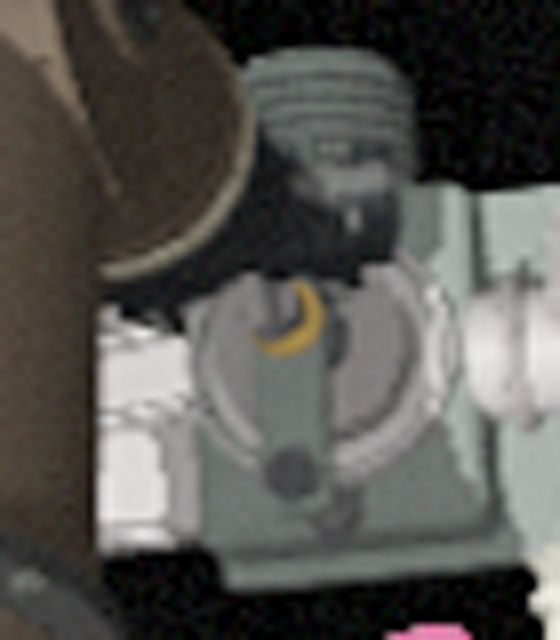

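Emit:
step_arm(commands=[[0.6,0.05,0.6,-0.05,0,0,0],[0.6,0.05,1.2,-0.05,0,0,0],[0.4,0.05,1.3,-0.05,0,0,0],[0.25,0.05,1.3,-0.05,0,0,0]])

```text
clock: 16.5
position: [0.6157, 0.2089, 0.166]
orientation: [0.457, -0.452, -0.539, 0.544]
force: [-0.9, 1.2, -0.6]
grip_width: 0.27
```

Emit:
step_arm(commands=[[0.18,0,0,0,0,0,0],[0.15,0,0,0,0,0,0]])

```text
clock: 16.7
position: [0.6158, 0.2089, 0.1662]
orientation: [0.457, -0.452, -0.539, 0.544]
force: [-0.6, -0.2, -0.2]
grip_width: 0.149
```

Emit:
step_arm(commands=[[0.0,0,0,0,0,0,0],[0.0,0,0,0,0,0,0],[0.0,0,0,0,0,0,0]])

```text
clock: 17.0
position: [0.6157, 0.2096, 0.1664]
orientation: [0.457, -0.452, -0.54, 0.544]
force: [-1.8, 3.7, 2.2]
grip_width: 0.105
```

```bash
cat > st.py <<'E'
from h import *
s=state();R=Rcur(s)
print("p",s["position"].round(4) if hasattr(s["position"],"round") else s["position"],"F",np.round(s["force"],2),"T",np.round(s["ft_torque"],3),"w",round(s["grip_width"],3),"xang",np.degrees(np.arctan2(R[1,0],R[0,0])).round(2),"tilt",np.degrees(np.arccos(-R[2,1])).round(2),"q7",round(s["qpos"][6],3),"t",s["clock"])
E
python3 st.py
```

```text
p [0.6157 0.2096 0.1664] F [-1.81  3.68  2.17] T [0.591 0.313 0.085] w 0.105 xang 100.06 tilt 0.51 q7 1.58 t 17.0
```

Emit:
step_arm(commands=[[0.0,0,0,0,0,0.1,0],[0.0,0,0,0,0,0.2,0],[0.0,0,0.01,0,0,0.3,0]])

```text
clock: 17.3
position: [0.6156, 0.2103, 0.1663]
orientation: [0.533, -0.529, -0.465, 0.469]
force: [0.5, 2.7, -0.1]
grip_width: 0.104
```

```bash
python3 st.py
```

```text
p [0.6156 0.2103 0.1663] F [ 0.51  2.67 -0.13] T [0.7   0.118 0.118] w 0.104 xang 82.67 tilt 0.51 q7 1.321 t 17.3
```

Emit:
step_arm(commands=[[0.0,0,0,0,0,0.13,0],[0.0,0,0,0,0,0.26,0],[0.0,0,0.01,0,0,0.39,0],[0.0,0,0.01,0,0,0.52,0],[0.0,0,0.02,0,0,0.65,0]])

```text
clock: 17.8
position: [0.6161, 0.2114, 0.1661]
orientation: [0.655, -0.651, -0.269, 0.274]
force: [2.6, 3.9, -3.0]
grip_width: 0.102
```

```bash
python3 st.py
```

```text
p [0.6161 0.2114 0.1661] F [ 2.64  3.94 -2.96] T [ 1.121 -0.544  0.176] w 0.102 xang 45.18 tilt 0.46 q7 0.768 t 17.8
```

Emit:
step_arm(commands=[[0.0,0,0,0,0,0.1,0],[0.0,0,0,0,0,0.2,0],[0.0,0,0.01,0,0,0.3,0],[0.0,0,0.01,0,0,0.4,0],[0.0,0,0.02,0,0,0.5,0]])

```text
clock: 18.3
position: [0.6169, 0.212, 0.166]
orientation: [0.701, -0.699, -0.098, 0.102]
force: [3.3, 3.1, -2.7]
grip_width: 0.103
```

```bash
python3 st.py; python3 -c "
from h import *
t=read_camera('side');crop(t,'s22.png',185,195,265,305,7)"
```

```text
p [0.6169 0.212  0.166 ] F [ 3.3   3.09 -2.67] T [ 0.774 -0.84   0.137] w 0.103 xang 16.33 tilt 0.37 q7 0.347 t 18.3
```

View pics/s22.png

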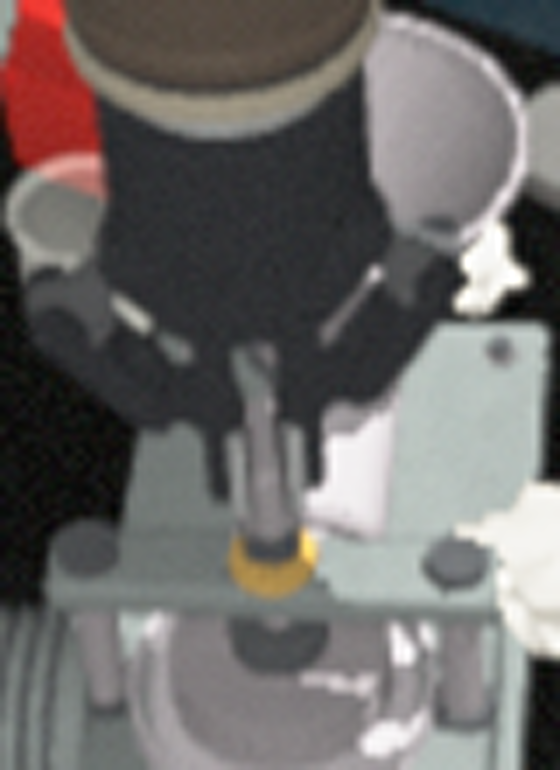

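Emit:
step_arm(commands=[[0.0,0,0,0,0,0.07,0],[0.0,0,0,0,0,0.14,0],[0.0,0,0,0,0,0.21,0],[0.0,0,0,0,0,0.28,0],[0.0,0,0.01,0,0,0.35,0]])

```text
clock: 18.85
position: [0.6176, 0.2121, 0.1659]
orientation: [0.707, -0.706, 0.027, -0.024]
force: [3.6, 2.4, -3.1]
grip_width: 0.099
```

```bash
python3 st.py
```

```text
p [0.6176 0.2121 0.1659] F [ 3.64  2.41 -3.12] T [ 0.658 -0.959  0.144] w 0.099 xang -4.1 tilt 0.29 q7 0.051 t 18.85
```

Emit:
step_arm(commands=[[0.0,0,0,0,0,0.06,0],[0.0,0,0,0,0,0.12,0],[0.0,0,0,0,0,0.18,0]])

```text
clock: 19.15
position: [0.618, 0.2121, 0.1658]
orientation: [0.702, -0.701, 0.09, -0.087]
force: [1.3, 1.2, -3.4]
grip_width: 0.096
```

```bash
python3 st.py
```

```text
p [0.618  0.2121 0.1658] F [ 1.27  1.19 -3.37] T [ 0.555 -0.809  0.143] w 0.096 xang -14.43 tilt 0.25 q7 -0.099 t 19.15
```

Emit:
step_arm(commands=[[0.0,0,0,0,0,0.06,0],[0.0,0,0,0,0,0.12,0],[0.0,0,0.01,0,0,0.18,0]])

```text
clock: 19.45
position: [0.6184, 0.212, 0.1657]
orientation: [0.691, -0.69, 0.153, -0.15]
force: [2.0, 0.2, -2.1]
grip_width: 0.104
```

```bash
python3 st.py
```

```text
p [0.6184 0.212  0.1657] F [ 2.02  0.2  -2.1 ] T [ 0.446 -0.672  0.211] w 0.104 xang -24.77 tilt 0.21 q7 -0.25 t 19.45
```

Emit:
step_arm(commands=[[0.0,0,0,0,0,0.05,0],[0.0,0,0,0,0,0.1,0],[0.0,0,0,0,0,0.15,0]])

```text
clock: 19.75
position: [0.6187, 0.2119, 0.1657]
orientation: [0.678, -0.677, 0.204, -0.202]
force: [1.2, 0.9, -2.6]
grip_width: 0.102
```

```bash
python3 st.py
```

```text
p [0.6187 0.2119 0.1657] F [ 1.25  0.87 -2.58] T [ 0.443 -0.585  0.128] w 0.102 xang -33.36 tilt 0.18 q7 -0.375 t 19.75
```

Emit:
step_arm(commands=[[0.0,0,0,0,0,0.05,0],[0.0,0,0,0,0,0.1,0],[0.0,0,0.01,0,0,0.15,0]])

```text
clock: 20.05
position: [0.6189, 0.2117, 0.1656]
orientation: [0.661, -0.66, 0.254, -0.252]
force: [0.7, 1.0, -0.7]
grip_width: 0.104
```

```bash
python3 st.py
```

```text
p [0.6189 0.2117 0.1656] F [ 0.74  1.04 -0.69] T [ 0.467 -0.503  0.153] w 0.104 xang -41.95 tilt 0.15 q7 -0.5 t 20.05
```

Emit:
step_arm(commands=[[0.0,0,0,0,0,0.05,0],[0.0,0,0,0,0,0.1,0],[0.0,0,0,0,0,0.15,0]])

```text
clock: 20.35
position: [0.6192, 0.2116, 0.1656]
orientation: [0.64, -0.639, 0.303, -0.301]
force: [2.1, 0.5, -1.6]
grip_width: 0.103
```

```bash
python3 st.py
```

```text
p [0.6192 0.2116 0.1656] F [ 2.13  0.55 -1.61] T [ 0.406 -0.55   0.167] w 0.103 xang -50.56 tilt 0.13 q7 -0.626 t 20.35
```

Emit:
step_arm(commands=[[0.0,0,0,0,0,0.05,0],[0.0,0,0,0,0,0.1,0],[0.0,0,0.01,0,0,0.15,0]])

```text
clock: 20.65
position: [0.6194, 0.2113, 0.1655]
orientation: [0.615, -0.615, 0.35, -0.348]
force: [0.7, 0.6, -1.1]
grip_width: 0.102
```

```bash
python3 st.py
```

```text
p [0.6194 0.2113 0.1655] F [ 0.71  0.55 -1.06] T [ 0.379 -0.487  0.112] w 0.102 xang -59.16 tilt 0.11 q7 -0.753 t 20.65
```

Emit:
step_arm(commands=[[0.0,0,0,0,0,0.05,0],[0.0,0,0,0,0,0.1,0],[0.0,0,0,0,0,0.15,0]])

```text
clock: 20.95
position: [0.6195, 0.211, 0.1655]
orientation: [0.587, -0.587, 0.395, -0.394]
force: [1.3, 0.4, -1.3]
grip_width: 0.103
```

```bash
python3 st.py
```

```text
p [0.6195 0.211  0.1655] F [ 1.33  0.39 -1.26] T [ 0.309 -0.518  0.173] w 0.103 xang -67.76 tilt 0.1 q7 -0.883 t 20.95
```

Emit:
step_arm(commands=[[0.0,0,0,0,0,0.05,0],[0.0,0,0,0,0,0.1,0],[0.0,0,0.01,0,0,0.15,0]])

```text
clock: 21.25
position: [0.6197, 0.2107, 0.1654]
orientation: [-0.556, 0.556, -0.438, 0.437]
force: [-0.3, 0.3, -1.2]
grip_width: 0.103
```

```bash
python3 st.py
```

```text
p [0.6197 0.2107 0.1654] F [-0.35  0.31 -1.16] T [ 0.276 -0.456  0.098] w 0.103 xang -76.36 tilt 0.08 q7 -1.018 t 21.25
```

Emit:
step_arm(commands=[[0.0,0,0,0,0,0.05,0],[0.0,0,0,0,0,0.1,0]])

```text
clock: 21.45
position: [0.6197, 0.2105, 0.1654]
orientation: [-0.533, 0.533, -0.465, 0.464]
force: [-0.3, 0.6, -0.5]
grip_width: 0.105
```

```bash
python3 st.py
```

```text
p [0.6197 0.2105 0.1654] F [-0.27  0.61 -0.48] T [ 0.249 -0.382  0.101] w 0.105 xang -82.1 tilt 0.08 q7 -1.11 t 21.45
```

Emit:
step_arm(commands=[[0.0,0,0,0,0,0.04,0],[0.0,0,0,0,0,0.08,0]])

```text
clock: 21.65
position: [0.6197, 0.2103, 0.1654]
orientation: [-0.514, 0.515, -0.486, 0.485]
force: [-0.8, 0.5, 0.1]
grip_width: 0.105
```

```bash
python3 st.py;  python3 -c "
from h import *
t=read_camera('side');crop(t,'s23.png',185,195,265,305,7)"
```

```text
p [0.6197 0.2103 0.1654] F [-0.84  0.47  0.06] T [ 0.275 -0.36   0.306] w 0.105 xang -86.66 tilt 0.08 q7 -1.185 t 21.65
```

View pics/s23.png

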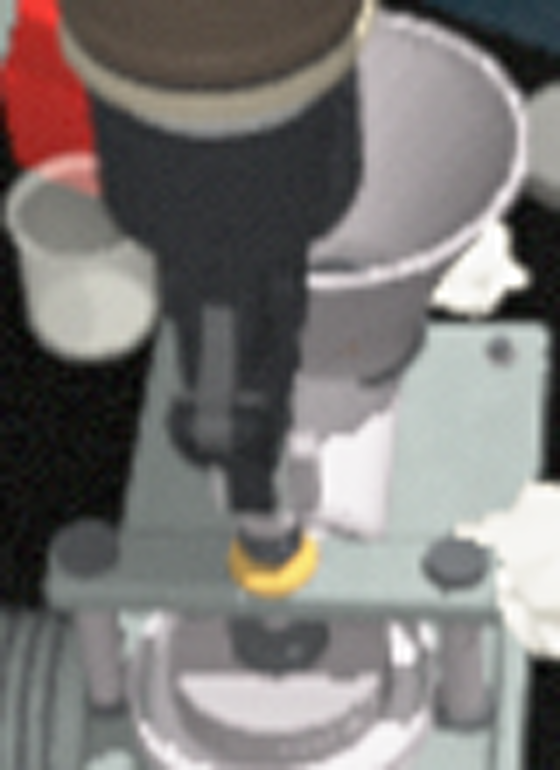

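Emit:
step_arm(commands=[[0.0,0,0,0,0,0.04,0],[0.0,0,0,0,0,0.08,0]])

```text
clock: 21.9
position: [0.6197, 0.2104, 0.1654]
orientation: [0.494, -0.495, 0.506, -0.505]
force: [-0.6, -0.1, 0.7]
grip_width: 0.103
```

```bash
python3 st.py
```

```text
p [0.6197 0.2104 0.1654] F [-0.64 -0.09  0.67] T [ 0.116 -0.115  1.793] w 0.103 xang -91.19 tilt 0.1 q7 -1.26 t 21.9
```

Emit:
step_arm(commands=[[0.0,0,0,0,0,-0.03,0],[0.0,0,0,0,0,-0.03,0]])

```text
clock: 22.1
position: [0.6197, 0.2104, 0.1654]
orientation: [-0.503, 0.504, -0.497, 0.496]
force: [-0.7, -0.7, -2.2]
grip_width: 0.1
```

```bash
python3 st.py
```

```text
p [0.6197 0.2104 0.1654] F [-0.65 -0.73 -2.23] T [ 0.144 -0.281  1.272] w 0.1 xang -89.18 tilt 0.11 q7 -1.23 t 22.1
```

Emit:
step_arm(commands=[[0.0,0,0,0,0,-0.02,0],[0.0,0,0,0,0,-0.02,0]])

```text
clock: 22.3
position: [0.6197, 0.2104, 0.1654]
orientation: [-0.508, 0.51, -0.491, 0.49]
force: [-0.2, 0.1, -1.9]
grip_width: 0.103
```

```bash
python3 st.py
```

```text
p [0.6197 0.2104 0.1654] F [-0.22  0.1  -1.86] T [ 0.223 -0.359  0.946] w 0.103 xang -87.91 tilt 0.11 q7 -1.211 t 22.3
```

Emit:
step_arm(commands=[[0.0,0,0,0,0,-0.02,0],[0.0,0,0,0,0,-0.02,0]])

```text
clock: 22.5
position: [0.6197, 0.2104, 0.1653]
orientation: [-0.514, 0.514, -0.486, 0.485]
force: [-0.1, 0.6, -1.4]
grip_width: 0.103
```

```bash
python3 st.py
```

```text
p [0.6197 0.2104 0.1653] F [-0.12  0.59 -1.38] T [ 0.311 -0.504  0.386] w 0.103 xang -86.74 tilt 0.11 q7 -1.193 t 22.5
```

Emit:
step_arm(commands=[[0.0,0,0,0,0,-0.08,0],[0.0,0,0,0,0,-0.18,0],[0.0,0,0,0,0,-0.28,0],[0.0,0,-0.01,0,0,-0.4,0],[0.0,0,-0.02,0,0,-0.5,0]])

```text
clock: 23.0
position: [0.6194, 0.2112, 0.1655]
orientation: [0.619, -0.619, 0.343, -0.341]
force: [-1.5, 3.5, -1.0]
grip_width: 0.105
```

Emit:
step_arm(commands=[[0.0,0,0,0,0,-0.1,0],[0.0,0,0,0,0,-0.2,0],[0.0,0,-0.01,0,0,-0.3,0],[0.0,0,-0.01,0,0,-0.4,0],[0.0,0,-0.02,0,0,-0.5,0]])

```text
clock: 23.5
position: [0.6187, 0.2119, 0.1657]
orientation: [0.685, -0.684, 0.179, -0.176]
force: [-3.8, 2.2, -0.6]
grip_width: 0.107
```

```bash
python3 st.py
```

```text
p [0.6187 0.2119 0.1657] F [-3.8   2.16 -0.62] T [ 0.976  0.353 -0.173] w 0.107 xang -29.01 tilt 0.27 q7 -0.344 t 23.5
```

Emit:
step_arm(commands=[[0.0,0,0,0,0,-0.12,0],[0.0,0,0,0,0,-0.24,0],[0.0,0,-0.01,0,0,-0.36,0],[0.0,0,-0.01,0,0,-0.46,0],[0.0,0,-0.02,0,0,-0.54,0]])

```text
clock: 24.0
position: [0.6177, 0.2122, 0.1658]
orientation: [0.709, -0.705, -0.011, 0.015]
force: [-4.7, 1.8, 2.3]
grip_width: 0.105
```

```bash
python3 st.py
```

```text
p [0.6177 0.2122 0.1658] F [-4.7   1.81  2.26] T [ 0.63   0.749 -0.14 ] w 0.105 xang 2.1 tilt 0.41 q7 0.108 t 24.0
```

Emit:
step_arm(commands=[[0.0,0,0,0,0,-0.04,0],[0.0,0,0,0,0,-0.042,0],[0.0,0,0,0,0,-0.042,0],[0.0,0,0,0,0,-0.042,0]])

```text
clock: 24.4
position: [0.6175, 0.2122, 0.1658]
orientation: [0.708, -0.705, -0.025, 0.029]
force: [-1.9, 1.3, 1.3]
grip_width: 0.1
```

```bash
python3 st.py; python3 -c "
from h import *
t=read_camera('side');crop(t,'s24.png',185,195,265,305,7);crop(t,'s25.png',150,120,370,300,3)
t=read_camera('top');crop(t,'t25.png',90,110,400,290,2.5)"
```

```text
p [0.6175 0.2122 0.1658] F [-1.92  1.26  1.32] T [0.545 0.314 0.032] w 0.1 xang 4.43 tilt 0.42 q7 0.142 t 24.4
```

View pics/s24.png

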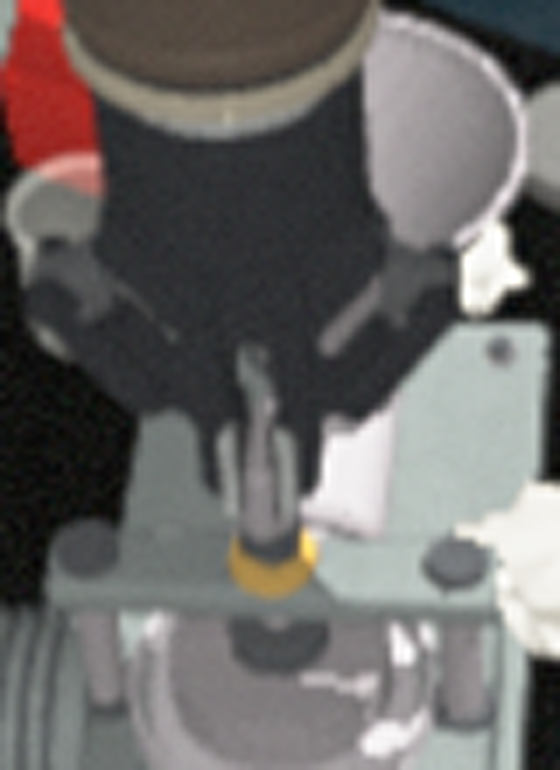

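View pics/s25.png

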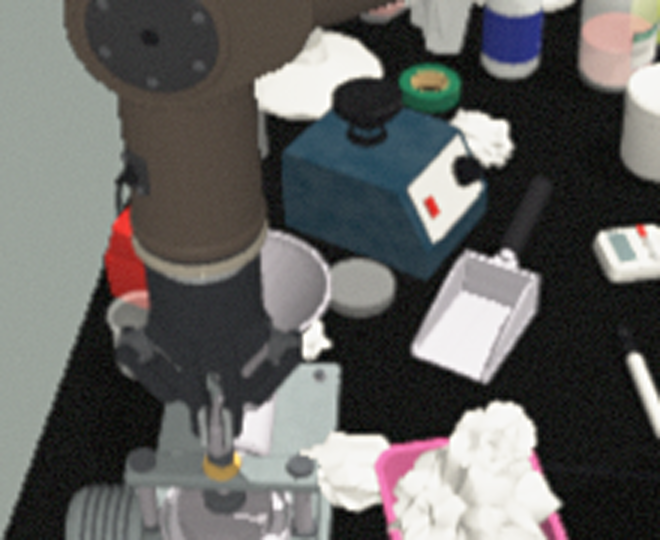

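View pics/t25.png

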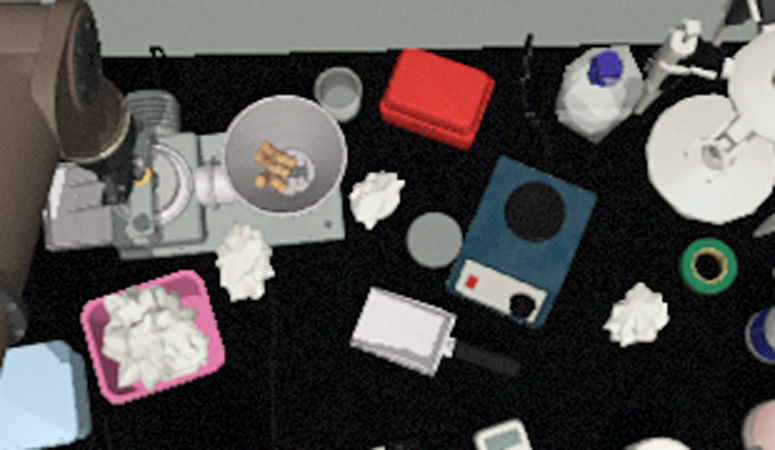

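```bash
python3 -c "
from workcell import sign_off
print(sign_off())"; python3 st.py
```

```text
the job is handed in; nothing more can be done
None
the job is handed in; nothing more can be done
```

The job is finished and handed in at about 24.5 s on the robot's clock, and none of my last checks failed.

- **Pellets and scoop:** I poured the scoop into the hopper. The top camera shows all six pellets lying in the funnel. The empty scoop stands flat on the bench, about 1 cm from where it started, a little farther from the blue mixer.
- **Thumbscrew:** I turned it clockwise about 186° until the plates seated. The torque rose from about 0.13 to 1.8 N m and fell back along the same line as I eased off, so the grip did not slip. I then backed it off about 90°; I estimate within 1°, from the tool angle and torque rather than from the screw itself.
- **Final grip:** The gripper is still closed on the spade grip at about 0.10 opening, as throughout the turn, with only about 0.03 N m and 3 N on the wrist.
- **Bystanders:** The petri dish, beaker and tape roll look unmoved in the final top view. I checked that by eye only, not by measurement.

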